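# Ring up four wax patterns for investing

## Robot

A 7-joint arm with a two-finger parallel gripper is mounted at the origin on a cart in front of the work surface, level with it; the furniture and walls round the work are solid. World frame = base frame: x ahead of the robot, y to its left, z up, the work surface at z = 0. Lengths are in m, angles in rad, forces in N, time in s.
With the tool pointing down it reaches from about 0.425 to 0.925 m from the base axis. Payload 6.8 kg.
Tool frame: the origin (TCP) lies between the finger pads; the fingertips stand r.tcp_to_tips ahead of it and the grasp point (between the pads) lies 3 mm ahead of it (r.tcp_to_tips is the distance from the TCP to the fingertips, in m); z points along the fingers, y is the line along which they close (so a half turn about z gives the same grasp; the last joint's range is limited). The gripper opens to 85 mm and grips with 20 to 120 N. Pads are 22 mm wide; open, the fingers measure 114 mm over their backs; the gripper's body (76 mm by 85 mm) begins 54 mm behind the grasp point. The pads swing forward as they close: fully open they stand 13 mm farther back than shut.
Start: joints at [-1.318, 0.477, 0.022, 1.555, -0.011, 1.109, -0.083], TCP at [0.238, 0.632, 0.253] pointing down, gripper open.
Joint ranges: [-2.96, 2.96], [-0.34, 2.1], [-1.41, 1.46], [0.24, 2.44], [-1.37, 4.51], [0.17, 1.92], [-2.96, 2.96]. Speed limits (rad/s): [2.39, 2.39, 3.14, 3.14, 3.14, 3.14, 3.14].

## Interface

Orientations are given as a rotation vector (axis times angle).
In Python, from bench import r gives the robot as it stands. The module is installed in compiled form; this text tells all that it offers.
- The arm moves only by the tool step_arm, never from a script. Its argument "moves" is a list of rows, each an object of numbers: "rx", "ry", "rz": the turn, a rotation vector about the tool's x, y, z in degrees; "dx", "dy", "dz": the shift along the tool's x, y, z in mm; "gripper": the opening, from -1 (shut) to 1 (fully open). In form: [{"rx": .., "ry": .., "rz": .., "dx": .., "dy": .., "dz": .., "gripper": ..}, ...]. A call has 1 to 20 rows; each row shifts and turns the commanded pose from where the row before left it, along the tool's axes as they then stand; what a row does not reach is not made up. A row lasts 1/8 s, in which the tool goes at most 62.5 mm and 10.7 degrees, less where a joint would pass 70% of its speed; a pose out of reach is approached as far as the arm can. A call is refused whole if a number of a shift passes 62.5 or a number of a turn 10.7, either way. A call with a gripper value outside its range is refused whole. The fingers move at their own pace and stop on an object; "grip_force" is the grip in N (left out, the last holds). Time passes only in rows, so rows that do not move let the fingers close. It gives the time, the measured TCP pose, the force, the opening and the grip force at its end, in the units of the state.
- r.get_obs(): the state, without advancing time (a new reading comes with each control period).
- r.grab_frame(name): name is "scene" or "top" or "wrist"; returns the picture (480x640x3 uint8, blue, green, red); there is no depth.
- r.camera_info(name): a dict with "mtx" (3x3 intrinsics, pixels), "rvec" (rotation vector, rad) and "tvec" (3), from world to camera coordinates, as OpenCV has them. Camera axes: x right, y down, z forward; pixel columns grow to the right and rows downward; lengths in m; the calibration is good to about 2 mm. A picture is of the moment at which its call begins: read the wrist's pose just before it. camera_info takes no time and is no camera call; for the wrist camera it gives the pose at the moment of the call.
- r.hand_in(): hands the job in; it is judged then, once.
The state is a dict: "clock": time; "joints": joint angles; "qvel": joint speeds; "tau": joint torques, N m; "tcp_pos": TCP position; "orientation": TCP orientation; "contact_force": force on the tool from outside, world axes, zero at the start; "moment": the same for the moment, N m; "grip_width": finger opening in m; "gripper_force": force on a finger pad.
Only numpy, scipy, OpenCV 4.12 (cv2) and the standard library are available. Lean on these libraries where they do the work, as an engineer would, in place of code of your own. Each camera call takes 0.05 s, during which the arm holds its last target. There are 200 camera calls.

## Task

Get the four waxed-up jobs ready for investing: find the four open steel casting rings among the things on the bench and lower each one straight down over the wax pattern on the black rubber former of its own size, until it sits flat and fully home on the former's rim. Lower them gently, never touch the wax, and leave the bur pot and the roll of tape where they are.

Things in the scene. Friction and masses are not known exactly. Their poses are not given: they have to be found in the camera images.
- ring_small: The smallest of four plain stainless steel casting rings (short tubes, open at both ends, standing upright on the bench): outer diameter 34 mm, inner diameter 30 mm, 55 mm tall, 45 g give or take a third. Origin on the tube's axis at its lower end, z up along the tube. Grip it across the outside.
- ring_medium: The second smallest of four plain stainless steel casting rings (short tubes, open at both ends, standing upright on the bench): outer diameter 46 mm, inner diameter 42 mm, 55 mm tall, 65 g give or take a third. Origin on the tube's axis at its lower end, z up along the tube. Grip it across the outside.
- ring_large: The second largest of four plain stainless steel casting rings (short tubes, open at both ends, standing upright on the bench): outer diameter 57 mm, inner diameter 53 mm, 55 mm tall, 85 g give or take a third. Origin on the tube's axis at its lower end, z up along the tube. Grip it across the outside.
- ring_xlarge: The largest of four plain stainless steel casting rings (short tubes, open at both ends, standing upright on the bench): outer diameter 68 mm, inner diameter 64 mm, 55 mm tall, 105 g give or take a third. Origin on the tube's axis at its lower end, z up along the tube. Grip it across the outside.
- wax_small: Fragile brown wax pattern (one crown, 10 mm wide) on the smallest of four fixed black rubber formers. Origin: former's axis at bench level, z up. Former: disc 51 mm wide, flat rim 9 mm high; on it a plug 26 mm wide, 4 mm tall, then a cone to 10 mm wide at 25 mm height; wax above that, up to 47 mm. The 34 mm ring fits round the plug with 2 mm play, guided by the cone, and rests on the rim.
- wax_medium: Fragile brown wax pattern (two crowns, 23 mm across) on the second smallest of four fixed black rubber formers. Origin: former's axis at bench level, z up. Former: disc 63 mm wide, flat rim 9 mm high; on it a plug 38 mm wide, 4 mm tall, then a cone to 10 mm wide at 25 mm height; wax above that, up to 47 mm. The 46 mm ring fits round the plug with 2 mm play, guided by the cone, and rests on the rim.
- wax_large: Fragile brown wax pattern (three-tooth bridge, 30 mm long) on the second largest of four fixed black rubber formers. Origin: former's axis at bench level, z up. Former: disc 74 mm wide, flat rim 9 mm high; on it a plug 49 mm wide, 4 mm tall, then a cone to 10 mm wide at 26 mm height; wax above that, up to 50 mm. The 57 mm ring fits round the plug with 2 mm play, guided by the cone, and rests on the rim.
- wax_xlarge: Fragile brown wax pattern (four-tooth bridge, 39 mm long) on the largest of four fixed black rubber formers. Origin: former's axis at bench level, z up. Former: disc 85 mm wide, flat rim 9 mm high; on it a plug 60 mm wide, 4 mm tall, then a cone to 10 mm wide at 27 mm height; wax above that, up to 51 mm. The 68 mm ring fits round the plug with 2 mm play, guided by the cone, and rests on the rim.
- bur_pot: Grey steel pot with a closed bottom, 52 mm across, 42 mm tall, loose; not a casting ring, to be left alone. Origin at the centre of its underside.
- tape: Flat roll of cream masking tape with a brown core, 60 mm across, 19 mm tall, loose; not a casting ring, to be left alone. Origin at the centre of its underside.
Mind the look-alikes: they are no part of the job. What is shaped like the ring_medium but pink is not meant. What is shaped like the part that bears wax_small but blue is not meant.

How it is judged:
By the outcome, as a careful person would: the job done as asked, in the order asked, and still so for the second after the job is handed in, with the robot touching nothing.
It also fails if it takes over 112 s, if anything falls off the work surface, if the arm or the gripper's body presses on something with over 40 N, if the wrist force passes 120 N, or if a joint passes its speed limit or range.

## Working session

There is one attempt and no reset: what is moved stays moved. The work goes in short steps, Python scripts to look and compute and a tool call to move; the robot and the scene stay as the last step left them, time stands still between calls to the robot, and variables do not carry over. Pictures are saved under pics/ and viewed, at most 14 in all, crops included, and the job is handed in when it is done.

Besides the shell and the picture viewer there is one more tool, called after "Call:" as name(argument=value, ...) on one line, values as JSON. step_arm: Moves the arm, as the interface text tells. Its arguments: {"type":"object","properties":{"moves":{"type":"array","items":{"type":"object","properties":{"rx":{"type":"number"},"ry":{"type":"number"},"rz":{"type":"number"},"dx":{"type":"number"},"dy":{"type":"number"},"dz":{"type":"number"},"gripper":{"type":"number"}}}},"grip_force":{"type":"number"}},"required":["moves"]}

```bash
mkdir -p pics
python3 - <<'E'
from bench import r
import cv2,numpy as np
o=r.get_obs();print(o['clock'],o['tcp_pos'],o['orientation'],o['grip_width'],r.tcp_to_tips)
for n in('scene','top'):
    cv2.imwrite(f'pics/{n}0.png',r.grab_frame(n))
    c=r.camera_info(n);R=cv2.Rodrigues(c['rvec'])[0];print(n,c['mtx'].tolist(),(-R.T@c['tvec'].ravel()),R[2])
E
```

```text
0.0 [0.23808804 0.6310161  0.25232118] [-5.63569982e-01 -3.09038439e+00  2.89805740e-03] 0.08530438897713005 0.022
scene [[580.131637063619, 0.0, 320.0956045548966], [0.0, 580.131637063619, 242.72905169881554], [0.0, 0.0, 1.0]] [-0.42364269  1.17840595  0.68981748] [ 0.61366091 -0.66980313 -0.41807183]
top [[472.0462385007599, 0.0, 315.5185241253074], [0.0, 472.0462385007599, 225.7235543927806], [0.0, 0.0, 1.0]] [0.44937827 0.10891702 1.12853224] [ 0.0917543   0.00957098 -0.99573568]
```

View pics/top0.png

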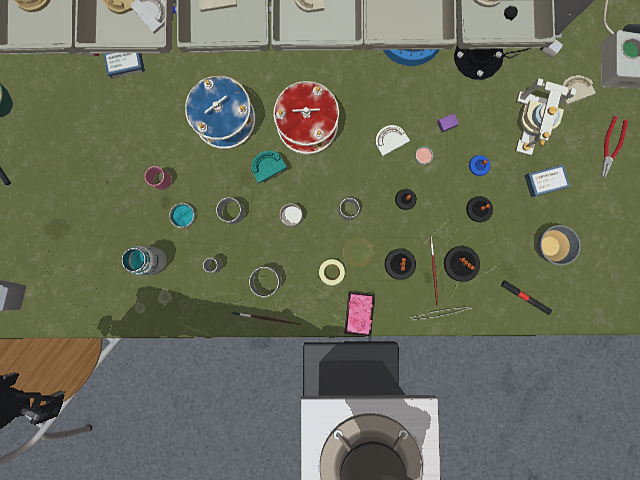

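View pics/scene0.png

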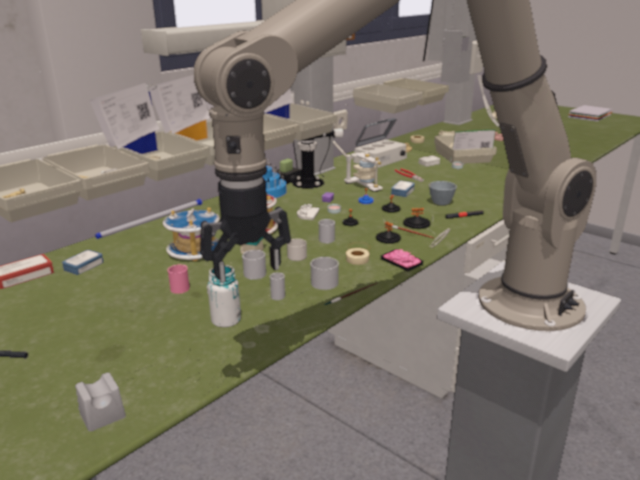

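```bash
cat > h.py <<'E'
from bench import r
import cv2,numpy as np
def ray(c,uv,z):
    R=cv2.Rodrigues(np.array(c['rvec']))[0];C=-R.T@np.array(c['tvec']).ravel()
    p=cv2.undistortPoints(np.array(uv,float).reshape(-1,1,2),c['mtx'],None)[:,0]
    d=np.c_[p,np.ones(len(p))]@R
    return (C+d*((z-C[2])/d[:,2])[:,None])[:,:2]
E
python3 - <<'E'
from h import *
im=cv2.imread('pics/top0.png');c=r.camera_info('top')
a=cv2.resize(im[140:310,130:530],(800,340),interpolation=cv2.INTER_CUBIC)
cv2.imwrite('pics/crop0.png',a)
for n,uv,z in[('m?',(229,210),.055),('349',(349,208),.055),('211',(211,265),.055),('265',(265,281),.055),('pot',(291,214),.042),('tape',(332,272),.019),('f405',(405,199),.009),('f480',(480,209),.009),('f400',(400,264),.009),('f462',(462,264),.009)]:print(n,ray(c,uv,z).round(3))
E
```

```text
m? [[0.586 0.318]]
349 [[0.588 0.042]]
211 [[0.461 0.357]]
265 [[0.424 0.234]]
pot [[0.577 0.176]]
tape [[0.443 0.082]]
f405 [[ 0.615 -0.095]]
f480 [[ 0.589 -0.272]]
f400 [[ 0.46  -0.079]]
f462 [[ 0.459 -0.225]]
```

View pics/crop0.png

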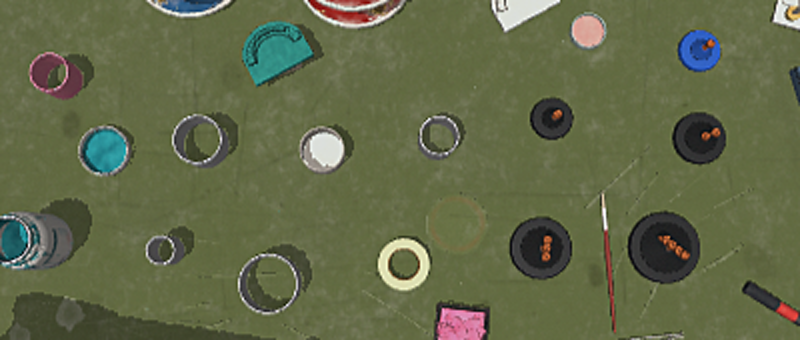

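```bash
cat >> h.py <<'E'
from scipy.spatial.transform import Rotation as Ro
RD=Ro.from_rotvec([0,np.pi,0])
def to(p):
    o=r.get_obs();R=Ro.from_rotvec(o['orientation'])
    print('clk',round(o['clock'],2),'tcp',o['tcp_pos'].round(4),'turn deg',np.degrees((R.inv()*RD).as_rotvec()).round(2),'shift world',(np.array(p)-o['tcp_pos']).round(4)*1e3,'w',round(o['grip_width'],4),'F',np.round(o['contact_force'],1))
E
python3 -c "
from h import *
to((.461,.357,.25))
c=r.camera_info('wrist');R=cv2.Rodrigues(c['rvec'])[0];T=Ro.from_rotvec(r.get_obs()['orientation']).as_matrix()
print(c['mtx'],T.T@(-R.T@c['tvec'].ravel()-r.get_obs()['tcp_pos']),T.T@R.T)"
```

```text
clk 0.1 tcp [0.2381 0.6311 0.2524] turn deg [-9.000e-02 -1.000e-02 -2.067e+01] shift world [ 222.9 -274.1   -2.4] w 0.0854 F [ 0.2 -0.  -0.2]
[[353.22057851   0.         320.44557202]
 [  0.         353.22057851 233.84462724]
 [  0.           0.           1.        ]] [ 0.07994322 -0.00100961 -0.11924198] [[-1.59401919e-04 -9.50178746e-01 -3.11705510e-01]
 [ 9.99999760e-01 -3.61490613e-04  5.90553618e-04]
 [-6.73810112e-04 -3.11705341e-01  9.50178576e-01]]
```

Call:
step_arm(moves=[{"rz": -10.3},{"rz": -10.3},{"dx": -30,"dy": -36},{"dx": -32,"dy": -39},{"dx": -32,"dy": -39},{"dx": -32,"dy": -40},{"dx": -32,"dy": -40},{"dx": -33,"dy": -40,"dz": 20},{"dx": -32,"dy": -40,"dz": 30},{"dz": 22},{"gripper": 1},{"gripper": 1}])

```text
invalid input at $.moves[0]: expected keys rx, ry, rz, dx, dy, dz, gripper
```

```bash
python3 -c "
from h import *
to((.461,.357,.18))
cv2.imwrite('pics/w1.png',r.grab_frame('wrist'))
print(r.get_obs()['joints'])"
```

```text
clk 0.1 tcp [0.2381 0.6311 0.2524] turn deg [-9.000e-02 -1.000e-02 -2.067e+01] shift world [ 222.9 -274.1  -72.4] w 0.0854 F [ 0.2 -0.  -0.2]
[-1.31807419  0.47766282  0.02238935  1.55622103 -0.01148937  1.10927015
 -0.08313847]
```

View pics/w1.png

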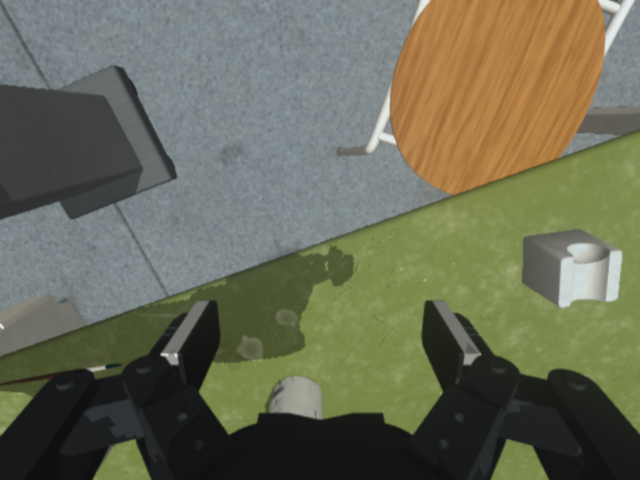

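Call:
step_arm(moves=[{"rx": 0,"ry": 0,"rz": -10.3,"dx": 0,"dy": 0,"dz": 0,"gripper": 1},{"rx": 0,"ry": 0,"rz": -10.3,"dx": 0,"dy": 0,"dz": 0,"gripper": 1},{"rx": 0,"ry": 0,"rz": 0,"dx": -31,"dy": -39,"dz": 0,"gripper": 1},{"rx": 0,"ry": 0,"rz": 0,"dx": -32,"dy": -39,"dz": 0,"gripper": 1},{"rx": 0,"ry": 0,"rz": 0,"dx": -32,"dy": -39,"dz": 0,"gripper": 1},{"rx": 0,"ry": 0,"rz": 0,"dx": -32,"dy": -39,"dz": 0,"gripper": 1},{"rx": 0,"ry": 0,"rz": 0,"dx": -32,"dy": -39,"dz": 0,"gripper": 1},{"rx": 0,"ry": 0,"rz": 0,"dx": -32,"dy": -39,"dz": 20,"gripper": 1},{"rx": 0,"ry": 0,"rz": 0,"dx": -32,"dy": -40,"dz": 30,"gripper": 1},{"rx": 0,"ry": 0,"rz": 0,"dx": 0,"dy": 0,"dz": 22,"gripper": 1},{"rx": 0,"ry": 0,"rz": 0,"dx": 0,"dy": 0,"dz": 0,"gripper": 1}])

```text
clock: 1.52
tcp_pos: [0.4601, 0.356, 0.1796]
orientation: [-0.003, -3.139, 0.004]
contact_force: [0.4, 0.8, 0.3]
grip_width: 0.0855
gripper_force: 0.0
```

```bash
python3 -c "
from h import *
to((.461,.357,.18))
cv2.imwrite('pics/w2.png',r.grab_frame('wrist'))
print(r.get_obs()['joints'])"
```

```text
clk 1.52 tcp [0.4601 0.356  0.1796] turn deg [-0.15 -0.18 -0.12] shift world [0.9 1.  0.4] w 0.0855 F [0.4 0.8 0.3]
[-0.79549144  0.40568603  0.03643762  1.85174031 -0.0190827   0.8860708
  0.82014477]
```

View pics/w2.png

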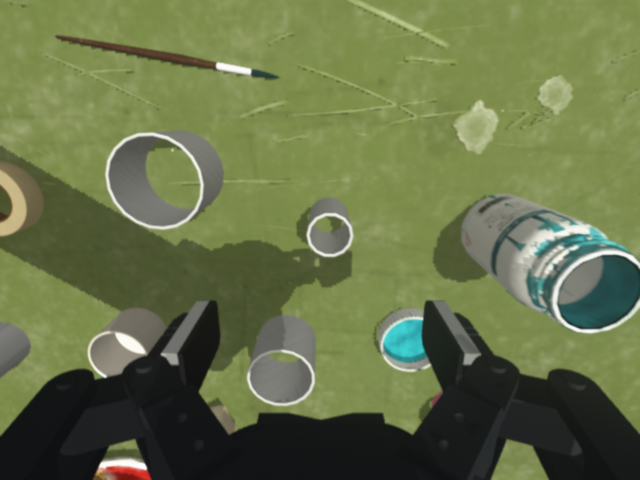

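```bash
cat >> h.py <<'E'
def circ(im,c,uv,z,rad,win,lo=225):
    """bright rim near uv -> hull -> rays on plane z -> circle fit"""
    g=im.min(2);m=np.uint8(g>lo)*255
    k=np.zeros_like(m);cv2.circle(k,uv,win,255,-1);m&=k
    m=cv2.morphologyEx(m,cv2.MORPH_CLOSE,np.ones((3,3),np.uint8))
    n,l,s,_=cv2.connectedComponentsWithStats(m);i=1+np.argmax(s[1:,2]*s[1:,3])
    pts=cv2.findContours(np.uint8(l==i),cv2.RETR_EXTERNAL,cv2.CHAIN_APPROX_NONE)[0][0]
    return fit(ray(c,cv2.convexHull(pts)[:,0] if 0 else pts[:,0],z))
def fit(P):
    for _ in range(4):
        A=np.c_[2*P,np.ones(len(P))];x=np.linalg.lstsq(A,(P**2).sum(1),rcond=None)[0]
        rr=np.sqrt(x[2]+x[0]**2+x[1]**2);e=abs(np.hypot(*(P-x[:2]).T)-rr);P=P[e<max(.0015,2*np.median(e))]
    return x[:2].round(4),'dia',round(2*rr,4),'res',round(e.mean(),4),len(P)
E
python3 -c "
from h import *
im=cv2.imread('pics/w2.png');c=r.camera_info('wrist')
print([im[229,x].tolist() for x in range(300,360,3)])
for n,uv,w in[('s',(330,235),30),('xl',(153,180),65),('l',(281,375),40)]:print(n,circ(im,c,uv,.055,0,w))
im=cv2.imread('pics/top0.png');c=r.camera_info('top')
for n,uv,w in[('s',(211,265),12),('m',(349,208),15),('l',(229,210),18),('xl',(265,281),22)]:print(n,circ(im,c,uv,.055,0,w,lo=150))
"
```

```text
[[50, 88, 79], [49, 87, 77], [66, 96, 89], [224, 230, 230], [113, 121, 120], [114, 122, 121], [106, 130, 125], [83, 137, 125], [78, 139, 125], [78, 139, 126], [77, 136, 123], [57, 96, 86], [65, 94, 87], [87, 100, 97], [93, 102, 100], [92, 100, 98], [120, 128, 127], [203, 218, 216], [82, 141, 127], [81, 141, 126]]
s (array([0.4607, 0.3631]), 'dia', np.float64(0.0308), 'res', np.float64(0.0002), 70)
xl (array([0.4224, 0.2408]), 'dia', np.float64(0.0652), 'res', np.float64(0.0002), 177)
l (array([0.4571, 0.48  ]), 'dia', np.float64(0.3555), 'res', np.float64(0.0), 4)
s (array([0.4613, 0.3615]), 'dia', np.float64(0.0294), 'res', np.float64(0.0004), 18)
m (array([0.5898, 0.0401]), 'dia', np.float64(0.0467), 'res', np.float64(0.0004), 30)
l (array([0.5937, 0.3149]), 'dia', np.float64(0.0403), 'res', np.float64(0.0007), 18)
xl (array([0.4233, 0.2375]), 'dia', np.float64(0.0652), 'res', np.float64(0.0003), 30)
```

Call:
step_arm(moves=[{"rx": -0.15,"ry": -0.18,"rz": -0.12,"dx": -1,"dy": 6,"dz": 30,"gripper": 0.15},{"rx": 0,"ry": 0,"rz": 0,"dx": 0,"dy": 0,"dz": 40,"gripper": 0.15},{"rx": 0,"ry": 0,"rz": 0,"dx": 0,"dy": 0,"dz": 40,"gripper": 0.15},{"rx": 0,"ry": 0,"rz": 0,"dx": 0,"dy": 0,"dz": 22,"gripper": 0.15},{"rx": 0,"ry": 0,"rz": 0,"dx": 0,"dy": 0,"dz": 10,"gripper": 0.15},{"rx": 0,"ry": 0,"rz": 0,"dx": 0,"dy": 0,"dz": 0,"gripper": 0.15},{"rx": 0,"ry": 0,"rz": 0,"dx": 0,"dy": 0,"dz": 0,"gripper": 0.15}], grip_force=30)

```text
clock: 2.45
tcp_pos: [0.4629, 0.3645, 0.0406]
orientation: [-0.002, 3.137, 0.007]
contact_force: [0.6, 0.2, 0.1]
grip_width: 0.0492
gripper_force: 0.0
```

```bash
python3 -c "
from h import *
to((.461,.362,.037))
cv2.imwrite('pics/w3.png',r.grab_frame('wrist'))"
```

```text
clk 2.45 tcp [0.4629 0.3645 0.0406] turn deg [0.24 0.27 0.07] shift world [-1.9 -2.5 -3.6] w 0.0492 F [0.6 0.2 0.1]
```

View pics/w3.png

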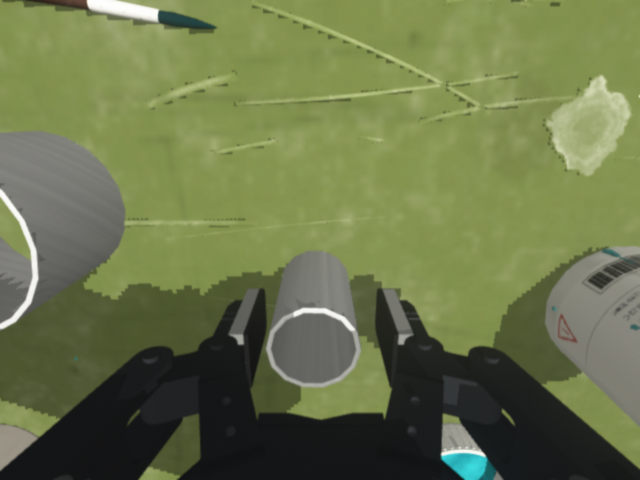

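```bash
python3 -c "
from h import *
im=cv2.imread('pics/w3.png');c=r.camera_info('wrist')
print(circ(im,c,(313,345),.055,0,52))
for i in range(4):
  r.grab_frame('wrist');to((.461,.362,.037))"
```

```text
(array([0.4573, 0.3615]), 'dia', np.float64(0.0272), 'res', np.float64(0.0005), 123)
clk 2.55 tcp [0.4629 0.3642 0.0405] turn deg [0.24 0.27 0.05] shift world [-1.9 -2.2 -3.5] w 0.0492 F [-0.7 -0.4  0.3]
clk 2.6 tcp [0.4628 0.3641 0.0404] turn deg [0.22 0.25 0.04] shift world [-1.8 -2.1 -3.4] w 0.049 F [-0.2  0.1 -0.1]
clk 2.65 tcp [0.4627 0.3639 0.0401] turn deg [0.21 0.24 0.04] shift world [-1.7 -1.9 -3.1] w 0.0495 F [ 0.5 -0.4  0.5]
clk 2.7 tcp [0.4626 0.3638 0.0399] turn deg [0.19 0.22 0.04] shift world [-1.6 -1.8 -2.9] w 0.0492 F [-0.6 -0.3  0.3]
```

```bash
python3 -c "
from h import *
im=cv2.imread('pics/w3.png');c=r.camera_info('wrist')
for lo in(150,180,200):print(circ(im,c,(313,345),.055,0,52,lo))
print([int(im[345,x].min()) for x in range(262,276)],[int(im[345,x].min()) for x in range(350,364)])
print([int(im[y,313].min()) for y in range(302,318)],[int(im[y,313].min()) for y in range(378,392)])
im=cv2.imread('pics/w2.png')
print([int(im[233,x].min()) for x in range(302,314)],[int(im[233,x].min()) for x in range(345,358)])
"
```

```text
(array([0.4583, 0.3604]), 'dia', np.float64(0.0319), 'res', np.float64(0.0002), 242)
(array([0.4549, 0.3615]), 'dia', np.float64(0.0244), 'res', np.float64(0.0007), 127)
(array([0.4552, 0.3613]), 'dia', np.float64(0.0249), 'res', np.float64(0.0007), 126)
[35, 50, 56, 65, 101, 152, 167, 167, 159, 136, 98, 85, 85, 85] [95, 93, 92, 92, 104, 136, 158, 161, 159, 145, 108, 85, 82, 81]
[109, 101, 99, 100, 105, 143, 211, 242, 245, 240, 216, 158, 112, 101, 100, 101] [99, 99, 98, 101, 115, 145, 165, 166, 153, 119, 89, 81, 81, 80]
[49, 49, 50, 62, 118, 197, 227, 201, 141, 112, 111, 113] [93, 91, 89, 95, 133, 197, 222, 190, 123, 89, 85, 84, 84]
```

Call:
step_arm(moves=[{"rx": 0,"ry": 0,"rz": 0,"dx": 1.5,"dy": -1,"dz": 0,"gripper": 0.15},{"rx": 0,"ry": 0,"rz": 0,"dx": 0,"dy": 0,"dz": 0,"gripper": 0.15},{"rx": 0,"ry": 0,"rz": 0,"dx": 0,"dy": 0,"dz": 0,"gripper": -1},{"rx": 0,"ry": 0,"rz": 0,"dx": 0,"dy": 0,"dz": 0,"gripper": -1},{"rx": 0,"ry": 0,"rz": 0,"dx": 0,"dy": 0,"dz": 0,"gripper": -1},{"rx": 0,"ry": 0,"rz": 0,"dx": 0,"dy": 0,"dz": 0,"gripper": -1}])

```text
clock: 3.45
tcp_pos: [0.4608, 0.3626, 0.0394]
orientation: [-0.001, 3.138, 0.004]
contact_force: [-1.3, -1.4, 2.7]
grip_width: 0.0341
gripper_force: 29.8
```

```bash
python3 -c "
from h import *
c=r.camera_info('wrist');to((.461,.362,.037))
im=r.grab_frame('wrist');cv2.imwrite('pics/w4.png',im)
for lo in (140,150):print(circ(im,c,(320,345),.055,0,52,lo))"
```

```text
clk 3.45 tcp [0.4608 0.3626 0.0394] turn deg [0.15 0.18 0.05] shift world [ 0.2 -0.6 -2.4] w 0.0341 F [-1.3 -1.4  2.7]
(array([0.4592, 0.3617]), 'dia', np.float64(0.0323), 'res', np.float64(0.0002), 243)
(array([0.4592, 0.3616]), 'dia', np.float64(0.0321), 'res', np.float64(0.0002), 243)
```

View pics/w4.png

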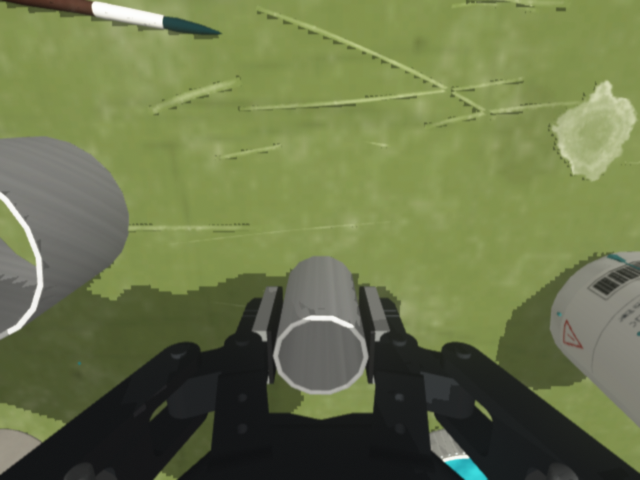

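Call:
step_arm(moves=[{"rx": 0,"ry": 0,"rz": 0,"dx": 0,"dy": 0,"dz": -20,"gripper": -1},{"rx": 0,"ry": 0,"rz": 0,"dx": 0,"dy": 0,"dz": -40,"gripper": -1},{"rx": 0,"ry": 0,"rz": 0,"dx": 0,"dy": 0,"dz": -40,"gripper": -1},{"rx": 0,"ry": 0,"rz": 0,"dx": -14,"dy": -34,"dz": -30,"gripper": -1},{"rx": 0,"ry": 0,"rz": 0,"dx": -20,"dy": -50,"dz": 0,"gripper": -1},{"rx": 0,"ry": 0,"rz": 0,"dx": -22,"dy": -55,"dz": 0,"gripper": -1},{"rx": 0,"ry": 0,"rz": 0,"dx": -22,"dy": -55,"dz": 0,"gripper": -1},{"rx": 0,"ry": 0,"rz": 0,"dx": -22,"dy": -55,"dz": 0,"gripper": -1},{"rx": 0,"ry": 0,"rz": 0,"dx": -22,"dy": -55,"dz": 0,"gripper": -1},{"rx": 0,"ry": 0,"rz": 0,"dx": -22,"dy": -54,"dz": 0,"gripper": -1},{"rx": 0,"ry": 0,"rz": 0,"dx": -20,"dy": -50,"dz": 0,"gripper": -1},{"rx": 0,"ry": 0,"rz": 0,"dx": -20,"dy": -50,"dz": 0,"gripper": -1},{"rx": 0,"ry": 0,"rz": 0,"dx": 0,"dy": 0,"dz": 0,"gripper": -1},{"rx": 0,"ry": 0,"rz": 0,"dx": 0,"dy": 0,"dz": 0,"gripper": -1},{"rx": 0,"ry": 0,"rz": 0,"dx": 0,"dy": 0,"dz": 0,"gripper": -1}])

```text
clock: 5.38
tcp_pos: [0.6446, -0.0935, 0.169]
orientation: [-0.005, 3.138, 0.006]
contact_force: [-1.0, 0.5, -0.4]
grip_width: 0.0343
gripper_force: 30.1
```

```bash
python3 -c "
from h import *
c=r.camera_info('wrist');to((.615,-.095,.17))
im=r.grab_frame('wrist');cv2.imwrite('pics/w5.png',im)
np.save('c5.npy',c,allow_pickle=True)"
```

```text
clk 5.38 tcp [ 0.6446 -0.0935  0.169 ] turn deg [0.22 0.18 0.19] shift world [-29.6  -1.5   1. ] w 0.0343 F [-1.   0.5 -0.4]
```

View pics/w5.png

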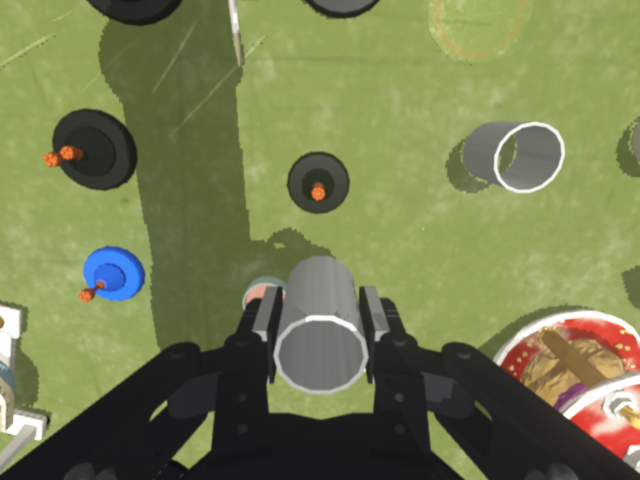

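```bash
cat >> h.py <<'E'
def former(im,c,uv,lo=62,z=.009):
    m=np.uint8(im.max(2)<lo);n,l,s,ce=cv2.connectedComponentsWithStats(m)
    i=1+np.argmin([np.hypot(*(p-uv))+(1e4 if a[4]<300 else 0) for p,a in zip(ce[1:],s[1:])])
    pts=cv2.findContours(np.uint8(l==i),cv2.RETR_EXTERNAL,cv2.CHAIN_APPROX_NONE)[0][0]
    return fit(ray(c,cv2.convexHull(pts)[:,0],z)),s[i].tolist()
E
python3 -c "
from h import *
im=cv2.imread('pics/w5.png');c=np.load('c5.npy',allow_pickle=True).item()
print([int(im[183,x].max()) for x in range(280,300)])
for lo in(60,70,76):print(former(im,c,(319,183),lo),former(im,c,(96,150),lo))
print(circ(im,c,(529,157),.055,0,45,150))
print(circ(im,c,(320,352),.055+.169-.0394,0,52,150))
"
```

```text
[168, 167, 167, 166, 166, 162, 142, 88, 56, 61, 70, 72, 72, 73, 72, 72, 73, 73, 72, 72]
((array([ 0.6159, -0.0963]), 'dia', np.float64(0.0264), 'res', np.float64(0.0003), 18), [302, 169, 33, 31, 598]) ((array([ 0.5892, -0.2672]), 'dia', np.float64(0.0613), 'res', np.float64(0.0005), 36), [53, 110, 84, 80, 4791])
((array([ 0.6139, -0.0958]), 'dia', np.float64(0.0481), 'res', np.float64(0.0001), 30), [288, 152, 61, 61, 1561]) ((array([ 0.5892, -0.2672]), 'dia', np.float64(0.0619), 'res', np.float64(0.0005), 43), [53, 109, 85, 81, 4886])
((array([ 0.6139, -0.0959]), 'dia', np.float64(0.0483), 'res', np.float64(0.0001), 34), [287, 152, 62, 61, 2026]) ((array([ 0.5893, -0.2672]), 'dia', np.float64(0.0621), 'res', np.float64(0.0006), 41), [53, 109, 85, 81, 4939])
(array([0.5891, 0.0413]), 'dia', np.float64(0.0453), 'res', np.float64(0.0002), 202)
(array([ 0.6429, -0.0943]), 'dia', np.float64(0.0324), 'res', np.float64(0.0002), 246)
```

Call:
step_arm(moves=[{"rx": 0.2,"ry": 0.18,"rz": 0.15,"dx": 29,"dy": -1.6,"dz": 10,"gripper": -1},{"rx": 0,"ry": 0,"rz": 0,"dx": 0,"dy": 0,"dz": 25,"gripper": -1},{"rx": 0,"ry": 0,"rz": 0,"dx": 0,"dy": 0,"dz": 20,"gripper": -1},{"rx": 0,"ry": 0,"rz": 0,"dx": 0,"dy": 0,"dz": 0,"gripper": -1},{"rx": 0,"ry": 0,"rz": 0,"dx": 0,"dy": 0,"dz": 0,"gripper": -1},{"rx": 0,"ry": 0,"rz": 0,"dx": 0,"dy": 0,"dz": 0,"gripper": -1},{"rx": 0,"ry": 0,"rz": 0,"dx": 0,"dy": 0,"dz": 0,"gripper": -1}])

```text
clock: 6.3
tcp_pos: [0.6162, -0.0973, 0.1142]
orientation: [0.003, 3.141, -0.001]
contact_force: [-0.2, -0.8, -0.6]
grip_width: 0.034
gripper_force: 30.1
```

```bash
python3 -c "
from h import *
c=r.camera_info('wrist');to((.6156,-.0951,.0485))
im=r.grab_frame('wrist');cv2.imwrite('pics/w6.png',im)
np.save('c6.npy',c,allow_pickle=True);print(r.get_obs()['joints'])
print(ray(c,[(320,240)],.009))"
```

```text
clk 6.3 tcp [ 0.6162 -0.0973  0.1142] turn deg [-0.05  0.06 -0.11] shift world [ -0.6   2.2 -65.7] w 0.034 F [-0.2 -0.8 -0.6]
[-0.04538737  0.55160461  0.13733656  1.80400148 -0.0998232   0.79170445
  1.71090828]
[[ 0.61414622 -0.09855486]]
```

View pics/w6.png

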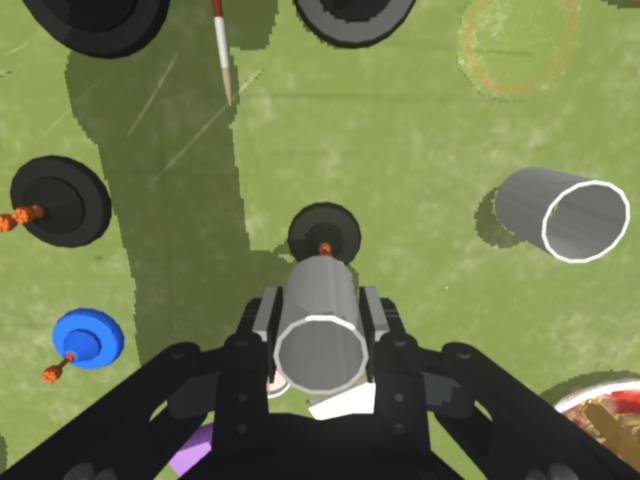

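Call:
step_arm(moves=[{"rx": 0,"ry": 0,"rz": 0,"dx": 0,"dy": 0,"dz": 20,"gripper": -1},{"rx": 0,"ry": 0,"rz": 0,"dx": 0,"dy": 0,"dz": 0,"gripper": -1},{"rx": 0,"ry": 0,"rz": 0,"dx": 0,"dy": 0,"dz": 0,"gripper": -1},{"rx": 0,"ry": 0,"rz": 0,"dx": 0,"dy": 0,"dz": 0,"gripper": -1},{"rx": 0,"ry": 0,"rz": 0,"dx": 0,"dy": 0,"dz": 0,"gripper": -1},{"rx": 0,"ry": 0,"rz": 0,"dx": 0,"dy": 0,"dz": 0,"gripper": -1},{"rx": 0,"ry": 0,"rz": 0,"dx": 0,"dy": 0,"dz": 0,"gripper": -1},{"rx": 0,"ry": 0,"rz": 0,"dx": 0,"dy": 0,"dz": 0,"gripper": -1}])

```text
clock: 7.35
tcp_pos: [0.6158, -0.0973, 0.0936]
orientation: [0.003, 3.142, -0.001]
contact_force: [-0.6, -0.4, -1.7]
grip_width: 0.0339
gripper_force: 30.1
```

```bash
python3 -c "
from h import *
to((.6156,-.0951,.0485))"
```

```text
clk 7.35 tcp [ 0.6158 -0.0973  0.0936] turn deg [-0.05  0.   -0.1 ] shift world [ -0.2   2.2 -45.1] w 0.0339 F [-0.6 -0.4 -1.7]
```

Call:
step_arm(moves=[{"rx": 0,"ry": 0,"rz": 0,"dx": 0.2,"dy": 2.2,"dz": 0,"gripper": -1},{"rx": 0,"ry": 0,"rz": 0,"dx": 0,"dy": 0,"dz": 0,"gripper": -1},{"rx": 0,"ry": 0,"rz": 0,"dx": 0,"dy": 0,"dz": 0,"gripper": -1},{"rx": 0,"ry": 0,"rz": 0,"dx": 0,"dy": 0,"dz": 0,"gripper": -1},{"rx": 0,"ry": 0,"rz": 0,"dx": 0,"dy": 0,"dz": 0,"gripper": -1}])

```text
clock: 7.98
tcp_pos: [0.6156, -0.0952, 0.0936]
orientation: [0.003, 3.142, -0.001]
contact_force: [-0.6, -0.3, -0.4]
grip_width: 0.0341
gripper_force: 30.1
```

Call:
step_arm(moves=[{"rx": 0,"ry": 0,"rz": 0,"dx": 0,"dy": 0,"dz": 4,"gripper": -1},{"rx": 0,"ry": 0,"rz": 0,"dx": 0,"dy": 0,"dz": 4,"gripper": -1},{"rx": 0,"ry": 0,"rz": 0,"dx": 0,"dy": 0,"dz": 4,"gripper": -1},{"rx": 0,"ry": 0,"rz": 0,"dx": 0,"dy": 0,"dz": 4,"gripper": -1},{"rx": 0,"ry": 0,"rz": 0,"dx": 0,"dy": 0,"dz": 4,"gripper": -1},{"rx": 0,"ry": 0,"rz": 0,"dx": 0,"dy": 0,"dz": 4,"gripper": -1},{"rx": 0,"ry": 0,"rz": 0,"dx": 0,"dy": 0,"dz": 4,"gripper": -1},{"rx": 0,"ry": 0,"rz": 0,"dx": 0,"dy": 0,"dz": 4,"gripper": -1},{"rx": 0,"ry": 0,"rz": 0,"dx": 0,"dy": 0,"dz": 0,"gripper": -1},{"rx": 0,"ry": 0,"rz": 0,"dx": 0,"dy": 0,"dz": 0,"gripper": -1}])

```text
clock: 9.22
tcp_pos: [0.6157, -0.0951, 0.0616]
orientation: [0.003, 3.141, -0.001]
contact_force: [0.7, -0.8, 0.2]
grip_width: 0.0343
gripper_force: 30.1
```

```bash
python3 -c "
from h import *
to((.6156,-.0951,.0485))"
```

```text
clk 9.22 tcp [ 0.6157 -0.0951  0.0616] turn deg [-0.05  0.01 -0.11] shift world [ -0.1   0.  -13.1] w 0.0343 F [ 0.7 -0.8  0.2]
```

Call:
step_arm(moves=[{"rx": 0,"ry": 0,"rz": 0,"dx": 0,"dy": 0,"dz": 2,"gripper": -1},{"rx": 0,"ry": 0,"rz": 0,"dx": 0,"dy": 0,"dz": 2,"gripper": -1},{"rx": 0,"ry": 0,"rz": 0,"dx": 0,"dy": 0,"dz": 2,"gripper": -1},{"rx": 0,"ry": 0,"rz": 0,"dx": 0,"dy": 0,"dz": 2,"gripper": -1},{"rx": 0,"ry": 0,"rz": 0,"dx": 0,"dy": 0,"dz": 2,"gripper": -1},{"rx": 0,"ry": 0,"rz": 0,"dx": 0,"dy": 0,"dz": 1,"gripper": -1},{"rx": 0,"ry": 0,"rz": 0,"dx": 0,"dy": 0,"dz": 0,"gripper": -1}])

```text
clock: 10.1
tcp_pos: [0.6156, -0.0951, 0.0505]
orientation: [-0.003, -3.141, 0.001]
contact_force: [-1.5, 1.5, -1.6]
grip_width: 0.0339
gripper_force: 30.1
```

Call:
step_arm(moves=[{"rx": 0,"ry": 0,"rz": 0,"dx": 0,"dy": 0,"dz": 1,"gripper": -1},{"rx": 0,"ry": 0,"rz": 0,"dx": 0,"dy": 0,"dz": 0.5,"gripper": -1},{"rx": 0,"ry": 0,"rz": 0,"dx": 0,"dy": 0,"dz": 0,"gripper": -1}])

```text
clock: 10.48
tcp_pos: [0.6156, -0.0951, 0.049]
orientation: [-0.003, -3.141, 0.001]
contact_force: [0.3, -0.2, -1.2]
grip_width: 0.0342
gripper_force: 30.1
```

Call:
step_arm(moves=[{"rx": 0,"ry": 0,"rz": 0,"dx": 0,"dy": 0,"dz": 0.5,"gripper": -1},{"rx": 0,"ry": 0,"rz": 0,"dx": 0,"dy": 0,"dz": 0.5,"gripper": -1},{"rx": 0,"ry": 0,"rz": 0,"dx": 0,"dy": 0,"dz": 0,"gripper": -1}])

```text
clock: 10.85
tcp_pos: [0.6157, -0.0952, 0.0484]
orientation: [0.003, 3.141, -0.001]
contact_force: [-1.4, 0.2, 4.8]
grip_width: 0.0341
gripper_force: 30.4
```

Call:
step_arm(moves=[{"rx": 0,"ry": 0,"rz": 0,"dx": 0,"dy": 0,"dz": 0,"gripper": 0.1},{"rx": 0,"ry": 0,"rz": 0,"dx": 0,"dy": 0,"dz": 0,"gripper": 0.41},{"rx": 0,"ry": 0,"rz": 0,"dx": 0,"dy": 0,"dz": 0,"gripper": 0.41},{"rx": 0,"ry": 0,"rz": 0,"dx": 0,"dy": 0,"dz": -20,"gripper": 0.41},{"rx": 0,"ry": 0,"rz": 0,"dx": 0,"dy": 0,"dz": -40,"gripper": 0.41},{"rx": 0,"ry": 0,"rz": 0,"dx": 0,"dy": 0,"dz": -40,"gripper": 0.41},{"rx": 0,"ry": 0,"rz": 0,"dx": 8,"dy": 45,"dz": -30,"gripper": 0.41},{"rx": 0,"ry": 0,"rz": 0,"dx": 9,"dy": 46,"dz": 0,"gripper": 0.41},{"rx": 0,"ry": 0,"rz": 0,"dx": 9,"dy": 46,"dz": 0,"gripper": 0.41},{"rx": 0,"ry": 0,"rz": 0,"dx": 0,"dy": 0,"dz": 0,"gripper": 0.41},{"rx": 0,"ry": 0,"rz": 0,"dx": 0,"dy": 0,"dz": 0,"gripper": 0.41},{"rx": 0,"ry": 0,"rz": 0,"dx": 0,"dy": 0,"dz": 0,"gripper": 0.41},{"rx": 0,"ry": 0,"rz": 0,"dx": 0,"dy": 0,"dz": 0,"gripper": 0.41}])

```text
clock: 12.48
tcp_pos: [0.59, 0.0406, 0.1781]
orientation: [0.006, 3.141, -0.002]
contact_force: [-0.1, -0.3, 0.1]
grip_width: 0.0602
gripper_force: 0.0
```

```bash
cat >> h.py <<'E'
def snap(n):
    c=r.camera_info('wrist');im=r.grab_frame('wrist');cv2.imwrite(f'pics/{n}.png',im);return im,c
def px(c,x,y,z):
    return tuple(int(v) for v in cv2.projectPoints(np.array([[x,y,z]],float),np.array(c['rvec']),np.array(c['tvec']),c['mtx'],None)[0].ravel())
E
python3 -c "
from h import *
to((.589,.042,.037))
im,c=snap('w7')
p=px(c,.589,.042,.055);print(p)
for lo in(150,180):print(circ(im,c,p,.055,0,45,lo))
p=px(c,.614,-.096,.064);print(p)
for lo in(150,180):print(circ(im,c,p,.064,0,32,lo))
"
```

```text
clk 12.47 tcp [0.59   0.0406 0.1781] turn deg [-0.07  0.01 -0.23] shift world [  -1.     1.4 -141.1] w 0.0602 F [-0.1 -0.3  0.1]
(323, 233)
(array([0.5886, 0.0423]), 'dia', np.float64(0.0433), 'res', np.float64(0.0009), 323)
(array([0.5886, 0.0423]), 'dia', np.float64(0.0432), 'res', np.float64(0.0007), 271)
(132, 270)
(array([ 0.6147, -0.0951]), 'dia', np.float64(0.0312), 'res', np.float64(0.0002), 233)Traceback (most recent call last):
  File "<string>", line 8, in <module>
    for lo in(150,180):print(circ(im,c,p,.064,0,32,lo))
                             ~~~~^^^^^^^^^^^^^^^^^^^^^
  File "h.py", line 18, in circ
    n,l,s,_=cv2.connectedComponentsWithStats(m);i=1+np.argmax(s[1:,2]*s[1:,3])
                                                    ~~~~~~~~~^^^^^^^^^^^^^^^^^
    return _wrapfunc(a, 'argmax', axis=axis, out=out, **kwds)
    return bound(*args, **kwds)
ValueError: attempt to get argmax of an empty sequence
```

View pics/w7.png

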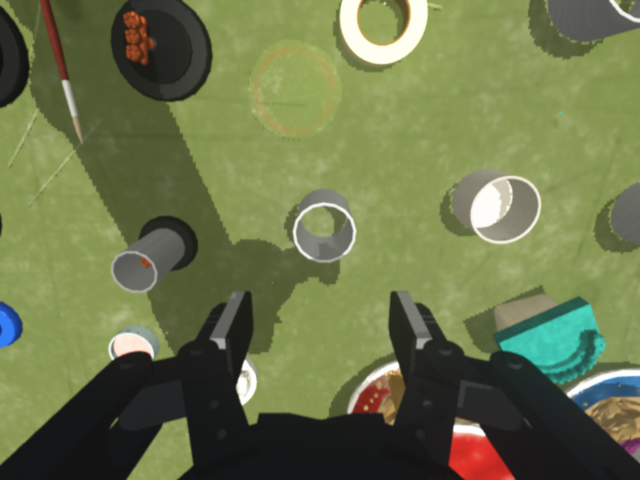

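Call:
step_arm(moves=[{"rx": 0,"ry": 0,"rz": -0.2,"dx": 0.5,"dy": 2,"dz": 30,"gripper": 0.41},{"rx": 0,"ry": 0,"rz": 0,"dx": 0,"dy": 0,"dz": 40,"gripper": 0.41},{"rx": 0,"ry": 0,"rz": 0,"dx": 0,"dy": 0,"dz": 40,"gripper": 0.41},{"rx": 0,"ry": 0,"rz": 0,"dx": 0,"dy": 0,"dz": 20,"gripper": 0.41},{"rx": 0,"ry": 0,"rz": 0,"dx": 0,"dy": 0,"dz": 9,"gripper": 0.41},{"rx": 0,"ry": 0,"rz": 0,"dx": 0,"dy": 0,"dz": 0,"gripper": 0.41},{"rx": 0,"ry": 0,"rz": 0,"dx": 0,"dy": 0,"dz": 0,"gripper": 0.3},{"rx": 0,"ry": 0,"rz": 0,"dx": 0,"dy": 0,"dz": 0,"gripper": -1},{"rx": 0,"ry": 0,"rz": 0,"dx": 0,"dy": 0,"dz": 0,"gripper": -1},{"rx": 0,"ry": 0,"rz": 0,"dx": 0,"dy": 0,"dz": 0,"gripper": -1},{"rx": 0,"ry": 0,"rz": 0,"dx": 0,"dy": 0,"dz": 0,"gripper": -1}])

```text
clock: 13.9
tcp_pos: [0.5903, 0.0441, 0.0404]
orientation: [-0.003, 3.139, -0.001]
contact_force: [-1.3, 0.2, 7.3]
grip_width: 0.0456
gripper_force: 30.2
```

```bash
python3 -c "
from h import *
to((.589,.042,.037))
im,c=snap('w8')
p=px(c,.589,.042,.055);print(p)
for lo in(130,140,150):print(circ(im,c,p,.055,0,75,lo))
"
```

```text
clk 13.9 tcp [0.5903 0.0441 0.0404] turn deg [-0.03  0.13  0.1 ] shift world [-1.3 -2.1 -3.4] w 0.0456 F [-1.3  0.2  7.3]
(317, 354)
(array([0.5877, 0.0432]), 'dia', np.float64(0.0443), 'res', np.float64(0.0002), 338)
(array([0.5877, 0.0432]), 'dia', np.float64(0.0441), 'res', np.float64(0.0002), 335)
(array([0.5877, 0.0432]), 'dia', np.float64(0.0439), 'res', np.float64(0.0002), 333)
```

Call:
step_arm(moves=[{"rx": 0,"ry": 0,"rz": 0,"dx": 0,"dy": 0,"dz": -20,"gripper": -1},{"rx": 0,"ry": 0,"rz": 0,"dx": 0,"dy": 0,"dz": -50,"gripper": -1},{"rx": 0,"ry": 0,"rz": 0,"dx": 0,"dy": 0,"dz": -50,"gripper": -1},{"rx": 0,"ry": 0,"rz": 0,"dx": -5,"dy": -51,"dz": -10,"gripper": -1},{"rx": 0,"ry": 0,"rz": 0,"dx": -5,"dy": -52,"dz": 0,"gripper": -1},{"rx": 0,"ry": 0,"rz": 0,"dx": -5,"dy": -52,"dz": 0,"gripper": -1},{"rx": 0,"ry": 0,"rz": 0,"dx": -5,"dy": -52,"dz": 0,"gripper": -1},{"rx": 0,"ry": 0,"rz": 0,"dx": -5,"dy": -52,"dz": 0,"gripper": -1},{"rx": 0,"ry": 0,"rz": 0,"dx": -5,"dy": -52,"dz": 0,"gripper": -1},{"rx": 0,"ry": 0,"rz": 0,"dx": 0,"dy": 0,"dz": 0,"gripper": -1},{"rx": 0,"ry": 0,"rz": 0,"dx": 0,"dy": 0,"dz": 0,"gripper": -1},{"rx": 0,"ry": 0,"rz": 0,"dx": 0,"dy": 0,"dz": 0,"gripper": -1},{"rx": 0,"ry": 0,"rz": 0,"dx": 0,"dy": 0,"dz": 0,"gripper": -1},{"rx": 0,"ry": 0,"rz": 0,"dx": 0,"dy": 0,"dz": 0,"gripper": -1},{"rx": 0,"ry": 0,"rz": 0,"dx": 0,"dy": 0,"dz": 0,"gripper": -1}])

```text
clock: 15.82
tcp_pos: [0.62, -0.2666, 0.1693]
orientation: [-0.003, 3.142, -0.001]
contact_force: [-0.3, 0.5, -0.3]
grip_width: 0.0453
gripper_force: 31.1
```

```bash
python3 -c "
from h import *
to((.589,-.267,.05))
im,c=snap('w9')
p=px(c,.589,-.267,.009);print(p)
for lo in(68,72,76):print(former(im,c,p,lo))
z=.055+r.get_obs()['tcp_pos'][2]-.0404;p=px(c,.619,-.267,z);print(circ(im,c,p,z,0,75,140))
for q in ((.46,-.225),(.46,-.079)):
  p=px(c,*q,.009);print(p,former(im,c,p,72))
"
```

```text
clk 15.82 tcp [ 0.62   -0.2666  0.1693] turn deg [-0.05  0.    0.12] shift world [ -31.    -0.4 -119.3] w 0.0453 F [-0.3  0.5 -0.3]
(321, 183)
((array([ 0.5886, -0.2719]), 'dia', np.float64(0.0606), 'res', np.float64(0.0001), 36), [277, 143, 77, 77, 3565])
((array([ 0.5886, -0.2719]), 'dia', np.float64(0.0607), 'res', np.float64(0.0001), 36), [277, 143, 77, 77, 3778])
((array([ 0.5886, -0.2719]), 'dia', np.float64(0.061), 'res', np.float64(0.0002), 39), [277, 143, 77, 77, 4036])
(array([ 0.6175, -0.2674]), 'dia', np.float64(0.0442), 'res', np.float64(0.0002), 336)
(383, -4) ((array([ 0.4622, -0.2261]), 'dia', np.float64(0.0821), 'res', np.float64(0.0002), 26), [322, 0, 119, 65, 4954])
(597, -4) ((array([ 0.4622, -0.0843]), 'dia', np.float64(0.0726), 'res', np.float64(0.0004), 17), [535, 0, 105, 58, 4707])
```

Call:
step_arm(moves=[{"rx": 0,"ry": 0,"rz": 0.1,"dx": 29,"dy": -4.5,"dz": 0,"gripper": -1},{"rx": 0,"ry": 0,"rz": 0,"dx": 0,"dy": 0,"dz": 35,"gripper": -1},{"rx": 0,"ry": 0,"rz": 0,"dx": 0,"dy": 0,"dz": 30,"gripper": -1},{"rx": 0,"ry": 0,"rz": 0,"dx": 0,"dy": 0,"dz": 8,"gripper": -1},{"rx": 0,"ry": 0,"rz": 0,"dx": 0,"dy": 0,"dz": 0,"gripper": -1},{"rx": 0,"ry": 0,"rz": 0,"dx": 0,"dy": 0,"dz": 0,"gripper": -1},{"rx": 0,"ry": 0,"rz": 0,"dx": 0,"dy": 0,"dz": 0,"gripper": -1},{"rx": 0,"ry": 0,"rz": 0,"dx": 0,"dy": 0,"dz": 0,"gripper": -1},{"rx": 0,"ry": 0,"rz": 0,"dx": 0,"dy": 0,"dz": 0,"gripper": -1},{"rx": 0,"ry": 0,"rz": 0,"dx": 0,"dy": 0,"dz": 0,"gripper": -1},{"rx": 0,"ry": 0,"rz": 0,"dx": 0,"dy": 0,"dz": 0,"gripper": -1}])

```text
clock: 17.25
tcp_pos: [0.5909, -0.2715, 0.0962]
orientation: [0.0, -3.141, 0.001]
contact_force: [-0.7, 0.2, -0.7]
grip_width: 0.0458
gripper_force: 31.1
```

```bash
python3 -c "
from h import *
to((.5911,-.2711,.0494))"
```

```text
clk 17.25 tcp [ 0.5909 -0.2715  0.0962] turn deg [-0.05 -0.01  0.  ] shift world [  0.2   0.4 -46.8] w 0.0458 F [-0.7  0.2 -0.7]
```

Good. Descend 4 mm rows, then slow (46.8 mm to go).

Call:
step_arm(moves=[{"rx": 0,"ry": 0,"rz": 0,"dx": -0.2,"dy": 0.4,"dz": 3,"gripper": -1},{"rx": 0,"ry": 0,"rz": 0,"dx": 0,"dy": 0,"dz": 4,"gripper": -1},{"rx": 0,"ry": 0,"rz": 0,"dx": 0,"dy": 0,"dz": 4,"gripper": -1},{"rx": 0,"ry": 0,"rz": 0,"dx": 0,"dy": 0,"dz": 4,"gripper": -1},{"rx": 0,"ry": 0,"rz": 0,"dx": 0,"dy": 0,"dz": 4,"gripper": -1},{"rx": 0,"ry": 0,"rz": 0,"dx": 0,"dy": 0,"dz": 4,"gripper": -1},{"rx": 0,"ry": 0,"rz": 0,"dx": 0,"dy": 0,"dz": 4,"gripper": -1},{"rx": 0,"ry": 0,"rz": 0,"dx": 0,"dy": 0,"dz": 4,"gripper": -1},{"rx": 0,"ry": 0,"rz": 0,"dx": 0,"dy": 0,"dz": 3,"gripper": -1},{"rx": 0,"ry": 0,"rz": 0,"dx": 0,"dy": 0,"dz": 0,"gripper": -1}])

```text
clock: 18.5
tcp_pos: [0.5909, -0.2711, 0.0619]
orientation: [-0.0, -3.141, 0.001]
contact_force: [0.2, 0.3, -0.5]
grip_width: 0.0459
gripper_force: 31.1
```

Call:
step_arm(moves=[{"rx": 0,"ry": 0,"rz": 0,"dx": 0,"dy": 0,"dz": 2,"gripper": -1},{"rx": 0,"ry": 0,"rz": 0,"dx": 0,"dy": 0,"dz": 2,"gripper": -1},{"rx": 0,"ry": 0,"rz": 0,"dx": 0,"dy": 0,"dz": 2,"gripper": -1},{"rx": 0,"ry": 0,"rz": 0,"dx": 0,"dy": 0,"dz": 2,"gripper": -1},{"rx": 0,"ry": 0,"rz": 0,"dx": 0,"dy": 0,"dz": 2,"gripper": -1},{"rx": 0,"ry": 0,"rz": 0,"dx": 0,"dy": 0,"dz": 1.5,"gripper": -1},{"rx": 0,"ry": 0,"rz": 0,"dx": 0,"dy": 0,"dz": 0,"gripper": -1}])

```text
clock: 19.38
tcp_pos: [0.591, -0.2711, 0.0505]
orientation: [0.0, -3.141, 0.001]
contact_force: [0.5, 0.5, -1.0]
grip_width: 0.0458
gripper_force: 31.1
```

Call:
step_arm(moves=[{"rx": 0,"ry": 0,"rz": 0,"dx": 0,"dy": 0,"dz": 0.7,"gripper": -1},{"rx": 0,"ry": 0,"rz": 0,"dx": 0,"dy": 0,"dz": 0.5,"gripper": -1},{"rx": 0,"ry": 0,"rz": 0,"dx": 0,"dy": 0,"dz": 0,"gripper": -1}])

```text
clock: 19.75
tcp_pos: [0.5911, -0.2712, 0.0495]
orientation: [-0.0, 3.142, -0.001]
contact_force: [0.0, -0.0, -0.7]
grip_width: 0.0455
gripper_force: 31.1
```

Call:
step_arm(moves=[{"rx": 0,"ry": 0,"rz": 0,"dx": 0,"dy": 0,"dz": 0.5,"gripper": -1},{"rx": 0,"ry": 0,"rz": 0,"dx": 0,"dy": 0,"dz": 0.5,"gripper": -1},{"rx": 0,"ry": 0,"rz": 0,"dx": 0,"dy": 0,"dz": 0,"gripper": -1}])

```text
clock: 20.12
tcp_pos: [0.5912, -0.2712, 0.0494]
orientation: [0.0, 3.141, -0.001]
contact_force: [-2.4, 0.9, 6.5]
grip_width: 0.0457
gripper_force: 31.8
```

Call:
step_arm(moves=[{"rx": 0,"ry": 0,"rz": 0,"dx": 0,"dy": 0,"dz": 0,"gripper": 0.3},{"rx": 0,"ry": 0,"rz": 0,"dx": 0,"dy": 0,"dz": 0,"gripper": 0.65},{"rx": 0,"ry": 0,"rz": 0,"dx": 0,"dy": 0,"dz": 0,"gripper": 0.65},{"rx": 0,"ry": 0,"rz": 0,"dx": 0,"dy": 0,"dz": -20,"gripper": 0.65},{"rx": 0,"ry": 0,"rz": 0,"dx": 0,"dy": 0,"dz": -50,"gripper": 0.65},{"rx": 0,"ry": 0,"rz": 0,"dx": 0,"dy": 0,"dz": -50,"gripper": 0.65},{"rx": 0,"ry": 0,"rz": 0,"dx": 0,"dy": 40,"dz": -10,"gripper": 0.65},{"rx": 0,"ry": 0,"rz": 0,"dx": 0,"dy": 55,"dz": 0,"gripper": 0.65},{"rx": 0,"ry": 0,"rz": 0,"dx": 0,"dy": 55,"dz": 0,"gripper": 0.65},{"rx": 0,"ry": 0,"rz": 0,"dx": 0,"dy": 55,"dz": 0,"gripper": 0.65},{"rx": 0,"ry": 0,"rz": 0,"dx": 0,"dy": 55,"dz": 0,"gripper": 0.65},{"rx": 0,"ry": 0,"rz": 0,"dx": 0,"dy": 55,"dz": 0,"gripper": 0.65},{"rx": 0,"ry": 0,"rz": 0,"dx": 0,"dy": 55,"dz": 0,"gripper": 0.65},{"rx": 0,"ry": 0,"rz": 0,"dx": 0,"dy": 55,"dz": 0,"gripper": 0.65},{"rx": 0,"ry": 0,"rz": 0,"dx": 0,"dy": 55,"dz": 0,"gripper": 0.65},{"rx": 0,"ry": 0,"rz": 0,"dx": 0,"dy": 55,"dz": 0,"gripper": 0.65},{"rx": 0,"ry": 0,"rz": 0,"dx": 0,"dy": 55,"dz": 0,"gripper": 0.65},{"rx": 0,"ry": 0,"rz": 0,"dx": 0,"dy": 0,"dz": 0,"gripper": 0.65},{"rx": 0,"ry": 0,"rz": 0,"dx": 0,"dy": 0,"dz": 0,"gripper": 0.65},{"rx": 0,"ry": 0,"rz": 0,"dx": 0,"dy": 0,"dz": 0,"gripper": 0.65}])

```text
clock: 22.62
tcp_pos: [0.5918, 0.3169, 0.1787]
orientation: [0.004, 3.141, -0.003]
contact_force: [0.7, -0.9, -0.2]
grip_width: 0.0705
gripper_force: 0.0
```

Call:
step_arm(moves=[{"rx": 0,"ry": 0,"rz": 0,"dx": 0,"dy": 0,"dz": 0,"gripper": 0.65},{"rx": 0,"ry": 0,"rz": 0,"dx": 0,"dy": 0,"dz": 0,"gripper": 0.65},{"rx": 0,"ry": 0,"rz": 0,"dx": 0,"dy": 0,"dz": 0,"gripper": 0.65}])

```text
clock: 23.0
tcp_pos: [0.5912, 0.3186, 0.1781]
orientation: [-0.001, -3.142, 0.001]
contact_force: [-0.4, 0.2, -0.4]
grip_width: 0.0705
gripper_force: 0.0
```

```bash
python3 -c "
from h import *
to((.589,.317,.04))
im,c=snap('w10')
p=px(c,.589,.317,.055);print(p)
for w in(48,56):
  for lo in(150,180):print(circ(im,c,p,.055,0,w,lo))
"
```

```text
clk 23.0 tcp [0.5912 0.3186 0.1781] turn deg [-0.05 -0.   -0.03] shift world [  -2.2   -1.6 -138.1] w 0.0705 F [-0.4  0.2 -0.4]
(319, 231)
(array([0.5866, 0.3205]), 'dia', np.float64(0.0542), 'res', np.float64(0.0009), 350)
(array([0.5867, 0.3205]), 'dia', np.float64(0.0542), 'res', np.float64(0.0007), 331)
(array([0.5866, 0.3205]), 'dia', np.float64(0.0542), 'res', np.float64(0.0009), 350)
(array([0.5867, 0.3205]), 'dia', np.float64(0.0542), 'res', np.float64(0.0007), 331)
```

View pics/w10.png

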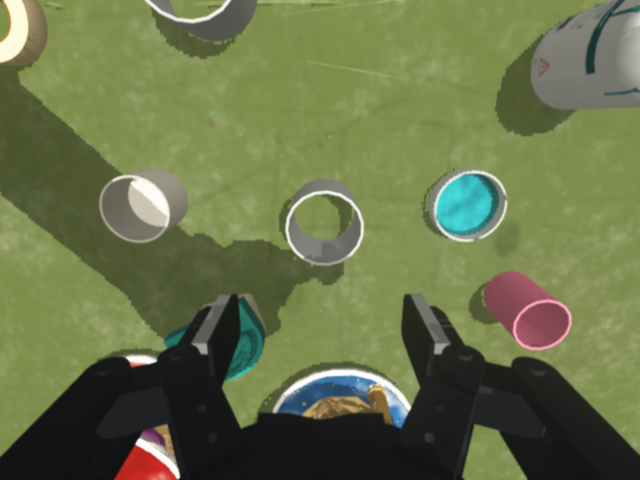

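Call:
step_arm(moves=[{"rx": 0,"ry": 0,"rz": 0,"dx": 2.5,"dy": 2.7,"dz": 30,"gripper": 0.65},{"rx": 0,"ry": 0,"rz": 0,"dx": 0,"dy": 0,"dz": 40,"gripper": 0.65},{"rx": 0,"ry": 0,"rz": 0,"dx": 0,"dy": 0,"dz": 40,"gripper": 0.65},{"rx": 0,"ry": 0,"rz": 0,"dx": 0,"dy": 0,"dz": 20,"gripper": 0.65},{"rx": 0,"ry": 0,"rz": 0,"dx": 0,"dy": 0,"dz": 8,"gripper": 0.65},{"rx": 0,"ry": 0,"rz": 0,"dx": 0,"dy": 0,"dz": 0,"gripper": 0.65},{"rx": 0,"ry": 0,"rz": 0,"dx": 0,"dy": 0,"dz": 0,"gripper": 0.65},{"rx": 0,"ry": 0,"rz": 0,"dx": 0,"dy": 0,"dz": 0,"gripper": 0.5},{"rx": 0,"ry": 0,"rz": 0,"dx": 0,"dy": 0,"dz": 0,"gripper": -1},{"rx": 0,"ry": 0,"rz": 0,"dx": 0,"dy": 0,"dz": 0,"gripper": -1},{"rx": 0,"ry": 0,"rz": 0,"dx": 0,"dy": 0,"dz": 0,"gripper": -1},{"rx": 0,"ry": 0,"rz": 0,"dx": 0,"dy": 0,"dz": 0,"gripper": -1}])

```text
clock: 24.55
tcp_pos: [0.5892, 0.3219, 0.0413]
orientation: [0.0, 3.14, 0.0]
contact_force: [-1.8, -1.2, 6.9]
grip_width: 0.0567
gripper_force: 31.4
```

```bash
python3 -c "
from h import *
to((.589,.321,.04))
im,c=snap('w11')
p=px(c,.589,.321,.055);print(p)
for lo in(130,140,150):print(circ(im,c,p,.055,0,92,lo))
"
```

```text
clk 24.55 tcp [0.5892 0.3219 0.0413] turn deg [ 0.01  0.08 -0.  ] shift world [-0.2 -0.9 -1.3] w 0.0567 F [-1.8 -1.2  6.9]
(320, 355)
(array([0.5859, 0.3211]), 'dia', np.float64(0.0553), 'res', np.float64(0.0002), 416)
(array([0.5859, 0.321 ]), 'dia', np.float64(0.0551), 'res', np.float64(0.0002), 415)
(array([0.5858, 0.321 ]), 'dia', np.float64(0.0549), 'res', np.float64(0.0002), 413)
```

Call:
step_arm(moves=[{"rx": 0,"ry": 0,"rz": 0,"dx": 0,"dy": 0,"dz": -20,"gripper": -1},{"rx": 0,"ry": 0,"rz": 0,"dx": 0,"dy": 0,"dz": -50,"gripper": -1},{"rx": 0,"ry": 0,"rz": 0,"dx": 0,"dy": 0,"dz": -50,"gripper": -1},{"rx": 0,"ry": 0,"rz": 0,"dx": 10,"dy": -40,"dz": -9,"gripper": -1},{"rx": 0,"ry": 0,"rz": 0,"dx": 12,"dy": -51,"dz": 0,"gripper": -1},{"rx": 0,"ry": 0,"rz": 0,"dx": 12,"dy": -52,"dz": 0,"gripper": -1},{"rx": 0,"ry": 0,"rz": 0,"dx": 12,"dy": -52,"dz": 0,"gripper": -1},{"rx": 0,"ry": 0,"rz": 0,"dx": 12,"dy": -52,"dz": 0,"gripper": -1},{"rx": 0,"ry": 0,"rz": 0,"dx": 12,"dy": -52,"dz": 0,"gripper": -1},{"rx": 0,"ry": 0,"rz": 0,"dx": 12,"dy": -52,"dz": 0,"gripper": -1},{"rx": 0,"ry": 0,"rz": 0,"dx": 12,"dy": -52,"dz": 0,"gripper": -1},{"rx": 0,"ry": 0,"rz": 0,"dx": 0,"dy": 0,"dz": 0,"gripper": -1},{"rx": 0,"ry": 0,"rz": 0,"dx": 0,"dy": 0,"dz": 0,"gripper": -1},{"rx": 0,"ry": 0,"rz": 0,"dx": 0,"dy": 0,"dz": 0,"gripper": -1},{"rx": 0,"ry": 0,"rz": 0,"dx": 0,"dy": 0,"dz": 0,"gripper": -1},{"rx": 0,"ry": 0,"rz": 0,"dx": 0,"dy": 0,"dz": 0,"gripper": -1},{"rx": 0,"ry": 0,"rz": 0,"dx": 0,"dy": 0,"dz": 0,"gripper": -1}])

```text
clock: 26.72
tcp_pos: [0.4946, -0.0811, 0.1693]
orientation: [0.001, -3.141, 0.001]
contact_force: [-0.2, 0.2, -1.3]
grip_width: 0.0564
gripper_force: 32.4
```

```bash
python3 -c "
from h import *
to((.462,-.081,.05))
im,c=snap('w12')
p=px(c,.462,-.081,.009);print(p)
for lo in(68,72,76):print(former(im,c,p,lo))
o=r.get_obs()['tcp_pos'];z=.055+o[2]-.0413;p=px(c,o[0]-.003,o[1],z);print(circ(im,c,p,z,0,92,140))
p=px(c,.46,-.225,.009);print(p,former(im,c,p,72))
"
```

```text
clk 26.73 tcp [ 0.4946 -0.0811  0.1693] turn deg [-0.05 -0.01  0.03] shift world [-3.260e+01  1.000e-01 -1.193e+02] w 0.0564 F [-0.2  0.2 -1.3]
(321, 181)
((array([ 0.4592, -0.0792]), 'dia', np.float64(0.0703), 'res', np.float64(0.0001), 37), [280, 132, 89, 89, 3227])
((array([ 0.4593, -0.0792]), 'dia', np.float64(0.0706), 'res', np.float64(0.0001), 38), [280, 132, 89, 89, 3850])
((array([ 0.4593, -0.0792]), 'dia', np.float64(0.0708), 'res', np.float64(0.0001), 35), [280, 132, 89, 89, 4238])
(array([ 0.4913, -0.0818]), 'dia', np.float64(0.0558), 'res', np.float64(0.0003), 323)
(139, 178) ((array([ 0.4587, -0.2214]), 'dia', np.float64(0.0834), 'res', np.float64(0.0003), 43), [91, 123, 107, 105, 7625])
```

Call:
step_arm(moves=[{"rx": 0,"ry": 0,"rz": 0,"dx": 32,"dy": 2.7,"dz": 0,"gripper": -1},{"rx": 0,"ry": 0,"rz": 0,"dx": 0,"dy": 0,"dz": 32,"gripper": -1},{"rx": 0,"ry": 0,"rz": 0,"dx": 0,"dy": 0,"dz": 30,"gripper": -1},{"rx": 0,"ry": 0,"rz": 0,"dx": 0,"dy": 0,"dz": 8,"gripper": -1},{"rx": 0,"ry": 0,"rz": 0,"dx": 0,"dy": 0,"dz": 0,"gripper": -1},{"rx": 0,"ry": 0,"rz": 0,"dx": 0,"dy": 0,"dz": 0,"gripper": -1},{"rx": 0,"ry": 0,"rz": 0,"dx": 0,"dy": 0,"dz": 0,"gripper": -1},{"rx": 0,"ry": 0,"rz": 0,"dx": 0,"dy": 0,"dz": 0,"gripper": -1},{"rx": 0,"ry": 0,"rz": 0,"dx": 0,"dy": 0,"dz": 0,"gripper": -1},{"rx": 0,"ry": 0,"rz": 0,"dx": 0,"dy": 0,"dz": 0,"gripper": -1},{"rx": 0,"ry": 0,"rz": 0,"dx": 0,"dy": 0,"dz": 0,"gripper": -1}])

```text
clock: 28.15
tcp_pos: [0.4626, -0.0787, 0.0993]
orientation: [-0.0, -3.142, 0.001]
contact_force: [1.0, 0.2, -0.4]
grip_width: 0.0564
gripper_force: 32.4
```

```bash
python3 -c "
from h import *
to((.4625,-.0784,.0503))"
```

```text
clk 28.15 tcp [ 0.4626 -0.0787  0.0993] turn deg [-0.05 -0.   -0.  ] shift world [ -0.1   0.3 -49. ] w 0.0564 F [ 1.   0.2 -0.4]
```

Call:
step_arm(moves=[{"rx": 0,"ry": 0,"rz": 0,"dx": 0,"dy": 0.3,"dz": 3,"gripper": -1},{"rx": 0,"ry": 0,"rz": 0,"dx": 0,"dy": 0,"dz": 4,"gripper": -1},{"rx": 0,"ry": 0,"rz": 0,"dx": 0,"dy": 0,"dz": 4,"gripper": -1},{"rx": 0,"ry": 0,"rz": 0,"dx": 0,"dy": 0,"dz": 4,"gripper": -1},{"rx": 0,"ry": 0,"rz": 0,"dx": 0,"dy": 0,"dz": 4,"gripper": -1},{"rx": 0,"ry": 0,"rz": 0,"dx": 0,"dy": 0,"dz": 4,"gripper": -1},{"rx": 0,"ry": 0,"rz": 0,"dx": 0,"dy": 0,"dz": 4,"gripper": -1},{"rx": 0,"ry": 0,"rz": 0,"dx": 0,"dy": 0,"dz": 4,"gripper": -1},{"rx": 0,"ry": 0,"rz": 0,"dx": 0,"dy": 0,"dz": 4,"gripper": -1},{"rx": 0,"ry": 0,"rz": 0,"dx": 0,"dy": 0,"dz": 0,"gripper": -1}])

```text
clock: 29.4
tcp_pos: [0.4624, -0.0784, 0.064]
orientation: [-0.0, -3.141, 0.001]
contact_force: [-0.3, -0.3, 0.2]
grip_width: 0.0565
gripper_force: 32.4
```

Call:
step_arm(moves=[{"rx": 0,"ry": 0,"rz": 0,"dx": 0,"dy": 0,"dz": 2,"gripper": -1},{"rx": 0,"ry": 0,"rz": 0,"dx": 0,"dy": 0,"dz": 2,"gripper": -1},{"rx": 0,"ry": 0,"rz": 0,"dx": 0,"dy": 0,"dz": 2,"gripper": -1},{"rx": 0,"ry": 0,"rz": 0,"dx": 0,"dy": 0,"dz": 2,"gripper": -1},{"rx": 0,"ry": 0,"rz": 0,"dx": 0,"dy": 0,"dz": 2,"gripper": -1},{"rx": 0,"ry": 0,"rz": 0,"dx": 0,"dy": 0,"dz": 1.5,"gripper": -1},{"rx": 0,"ry": 0,"rz": 0,"dx": 0,"dy": 0,"dz": 0,"gripper": -1}])

```text
clock: 30.28
tcp_pos: [0.4625, -0.0785, 0.0527]
orientation: [-0.0, -3.141, 0.001]
contact_force: [-0.3, 0.2, -0.5]
grip_width: 0.0567
gripper_force: 32.4
```

Call:
step_arm(moves=[{"rx": 0,"ry": 0,"rz": 0,"dx": 0,"dy": 0,"dz": 1,"gripper": -1},{"rx": 0,"ry": 0,"rz": 0,"dx": 0,"dy": 0,"dz": 1,"gripper": -1},{"rx": 0,"ry": 0,"rz": 0,"dx": 0,"dy": 0,"dz": 0,"gripper": -1}])

```text
clock: 30.65
tcp_pos: [0.4625, -0.0784, 0.0508]
orientation: [-0.0, -3.141, 0.001]
contact_force: [0.5, -0.5, -1.1]
grip_width: 0.0565
gripper_force: 32.4
```

Call:
step_arm(moves=[{"rx": 0,"ry": 0,"rz": 0,"dx": 0,"dy": 0,"dz": 0.5,"gripper": -1},{"rx": 0,"ry": 0,"rz": 0,"dx": 0,"dy": 0,"dz": 0.5,"gripper": -1},{"rx": 0,"ry": 0,"rz": 0,"dx": 0,"dy": 0,"dz": 0,"gripper": -1}])

```text
clock: 31.02
tcp_pos: [0.4626, -0.0784, 0.0502]
orientation: [0.0, 3.142, -0.001]
contact_force: [-2.0, -0.3, 4.5]
grip_width: 0.0563
gripper_force: 32.9
```

Call:
step_arm(moves=[{"rx": 0,"ry": 0,"rz": 0,"dx": 0,"dy": 0,"dz": 0,"gripper": 0.6},{"rx": 0,"ry": 0,"rz": 0,"dx": 0,"dy": 0,"dz": 0,"gripper": 1},{"rx": 0,"ry": 0,"rz": 0,"dx": 0,"dy": 0,"dz": 0,"gripper": 1},{"rx": 0,"ry": 0,"rz": 0,"dx": 0,"dy": 0,"dz": -20,"gripper": 1},{"rx": 0,"ry": 0,"rz": 0,"dx": 0,"dy": 0,"dz": -50,"gripper": 1},{"rx": 0,"ry": 0,"rz": 0,"dx": 0,"dy": 0,"dz": -50,"gripper": 1},{"rx": 0,"ry": 0,"rz": 0,"dx": 6,"dy": 53,"dz": -10,"gripper": 1},{"rx": 0,"ry": 0,"rz": 0,"dx": 6,"dy": 53,"dz": 0,"gripper": 1},{"rx": 0,"ry": 0,"rz": 0,"dx": 6,"dy": 53,"dz": 0,"gripper": 1},{"rx": 0,"ry": 0,"rz": 0,"dx": 6,"dy": 53,"dz": 0,"gripper": 1},{"rx": 0,"ry": 0,"rz": 0,"dx": 6,"dy": 53,"dz": 0,"gripper": 1},{"rx": 0,"ry": 0,"rz": 0,"dx": 6,"dy": 53,"dz": 0,"gripper": 1},{"rx": 0,"ry": 0,"rz": 0,"dx": 0,"dy": 0,"dz": 0,"gripper": 1},{"rx": 0,"ry": 0,"rz": 0,"dx": 0,"dy": 0,"dz": 0,"gripper": 1},{"rx": 0,"ry": 0,"rz": 0,"dx": 0,"dy": 0,"dz": 0,"gripper": 1},{"rx": 0,"ry": 0,"rz": 0,"dx": 0,"dy": 0,"dz": 0,"gripper": 1},{"rx": 0,"ry": 0,"rz": 0,"dx": 0,"dy": 0,"dz": 0,"gripper": 1},{"rx": 0,"ry": 0,"rz": 0,"dx": 0,"dy": 0,"dz": 0,"gripper": 1}])

```text
clock: 33.28
tcp_pos: [0.4267, 0.2394, 0.1796]
orientation: [0.001, 3.142, -0.001]
contact_force: [-0.1, 0.2, 0.7]
grip_width: 0.0856
gripper_force: 0.0
```

```bash
python3 -c "
from h import *
to((.4255,.2415,.0405))
im,c=snap('w13')
p=px(c,.4224,.24,.055);print(p)
for lo in(150,180):print(circ(im,c,p,.055,0,60,lo))
print(r.get_obs()['joints'])
"
```

```text
clk 33.27 tcp [0.4267 0.2394 0.1796] turn deg [-0.05  0.   -0.03] shift world [  -1.2    2.1 -139.1] w 0.0856 F [-0.1  0.2  0.7]
(322, 228)
(array([0.4213, 0.2386]), 'dia', np.float64(0.065), 'res', np.float64(0.0008), 394)
(array([0.4213, 0.2385]), 'dia', np.float64(0.0651), 'res', np.float64(0.0005), 390)
[-0.63270677  0.26642222 -0.00787586  2.06295828  0.00380633  0.81263499
  0.92742793]
```

Call:
step_arm(moves=[{"rx": 0,"ry": 0,"rz": 0,"dx": 2.5,"dy": 0,"dz": 30,"gripper": 1},{"rx": 0,"ry": 0,"rz": 0,"dx": 0,"dy": 0,"dz": 35,"gripper": 1},{"rx": 0,"ry": 0,"rz": 0,"dx": 0,"dy": 0,"dz": 30,"gripper": 1},{"rx": 0,"ry": 0,"rz": 0,"dx": 0,"dy": 0,"dz": 20,"gripper": 1},{"rx": 0,"ry": 0,"rz": 0,"dx": 0,"dy": 0,"dz": 15,"gripper": 1},{"rx": 0,"ry": 0,"rz": 0,"dx": 0,"dy": 0,"dz": 10,"gripper": 1},{"rx": 0,"ry": 0,"rz": 0,"dx": 0,"dy": 0,"dz": 0,"gripper": 1},{"rx": 0,"ry": 0,"rz": 0,"dx": 0,"dy": 0,"dz": 0,"gripper": 1},{"rx": 0,"ry": 0,"rz": 0,"dx": 0,"dy": 0,"dz": 0,"gripper": 0.75},{"rx": 0,"ry": 0,"rz": 0,"dx": 0,"dy": 0,"dz": 0,"gripper": -1},{"rx": 0,"ry": 0,"rz": 0,"dx": 0,"dy": 0,"dz": 0,"gripper": -1},{"rx": 0,"ry": 0,"rz": 0,"dx": 0,"dy": 0,"dz": 0,"gripper": -1},{"rx": 0,"ry": 0,"rz": 0,"dx": 0,"dy": 0,"dz": 0,"gripper": -1}])

```text
clock: 34.95
tcp_pos: [0.4245, 0.2398, 0.0404]
orientation: [-0.0, 3.141, -0.0]
contact_force: [-1.2, -0.9, 6.2]
grip_width: 0.0665
gripper_force: 31.8
```

```bash
python3 -c "
from h import *
to((.4255,.2394,.0405))
im,c=snap('w14')
p=px(c,.422,.2394,.055);print(p)
for lo in(130,140,150):print(circ(im,c,p,.055,0,108,lo))
"
```

```text
clk 34.95 tcp [0.4245 0.2398 0.0404] turn deg [-0.01  0.05  0.01] shift world [ 1.  -0.4  0.1] w 0.0665 F [-1.2 -0.9  6.2]
(321, 351)
(array([0.4205, 0.2389]), 'dia', np.float64(0.0645), 'res', np.float64(0.0008), 809)
(array([0.4206, 0.2389]), 'dia', np.float64(0.0646), 'res', np.float64(0.0007), 806)
(array([0.4205, 0.2389]), 'dia', np.float64(0.0644), 'res', np.float64(0.0006), 683)
```

Call:
step_arm(moves=[{"rx": 0,"ry": 0,"rz": 0,"dx": 0,"dy": 0,"dz": -20,"gripper": -1},{"rx": 0,"ry": 0,"rz": 0,"dx": 0,"dy": 0,"dz": -50,"gripper": -1},{"rx": 0,"ry": 0,"rz": 0,"dx": 0,"dy": 0,"dz": -50,"gripper": -1},{"rx": 0,"ry": 0,"rz": 0,"dx": -7,"dy": -46,"dz": -10,"gripper": -1},{"rx": 0,"ry": 0,"rz": 0,"dx": -8,"dy": -52,"dz": 0,"gripper": -1},{"rx": 0,"ry": 0,"rz": 0,"dx": -8,"dy": -52,"dz": 0,"gripper": -1},{"rx": 0,"ry": 0,"rz": 0,"dx": -8,"dy": -52,"dz": 0,"gripper": -1},{"rx": 0,"ry": 0,"rz": 0,"dx": -8,"dy": -52,"dz": 0,"gripper": -1},{"rx": 0,"ry": 0,"rz": 0,"dx": -8,"dy": -52,"dz": 0,"gripper": -1},{"rx": 0,"ry": 0,"rz": 0,"dx": -8,"dy": -52,"dz": 0,"gripper": -1},{"rx": 0,"ry": 0,"rz": 0,"dx": -8,"dy": -52,"dz": 0,"gripper": -1},{"rx": 0,"ry": 0,"rz": 0,"dx": -8,"dy": -52,"dz": 0,"gripper": -1},{"rx": 0,"ry": 0,"rz": 0,"dx": 0,"dy": 0,"dz": 0,"gripper": -1},{"rx": 0,"ry": 0,"rz": 0,"dx": 0,"dy": 0,"dz": 0,"gripper": -1},{"rx": 0,"ry": 0,"rz": 0,"dx": 0,"dy": 0,"dz": 0,"gripper": -1},{"rx": 0,"ry": 0,"rz": 0,"dx": 0,"dy": 0,"dz": 0,"gripper": -1},{"rx": 0,"ry": 0,"rz": 0,"dx": 0,"dy": 0,"dz": 0,"gripper": -1},{"rx": 0,"ry": 0,"rz": 0,"dx": 0,"dy": 0,"dz": 0,"gripper": -1}])

```text
clock: 37.25
tcp_pos: [0.4951, -0.2221, 0.17]
orientation: [-0.001, 3.142, -0.001]
contact_force: [-0.3, 0.3, -0.8]
grip_width: 0.0662
gripper_force: 34.2
```

```bash
python3 -c "
from h import *
to((.459,-.222,.05))
im,c=snap('w15')
p=px(c,.459,-.222,.009);print(p)
for lo in(68,72,76):print(former(im,c,p,lo))
o=r.get_obs()['tcp_pos'];z=.055+o[2]-.0404;p=px(c,o[0]-.004,o[1],z);print([circ(im,c,p,z,0,108,lo) for lo in(130,140,150)])
"
```

```text
clk 37.25 tcp [ 0.4951 -0.2221  0.17  ] turn deg [-0.05  0.    0.02] shift world [-3.61e+01  1.00e-01 -1.20e+02] w 0.0662 F [-0.3  0.3 -0.8]
(321, 176)
((array([ 0.4588, -0.2253]), 'dia', np.float64(0.0817), 'res', np.float64(0.0002), 36), [266, 122, 104, 99, 6012])
((array([ 0.4588, -0.2252]), 'dia', np.float64(0.082), 'res', np.float64(0.0002), 38), [266, 122, 104, 99, 6354])
((array([ 0.4588, -0.2252]), 'dia', np.float64(0.0822), 'res', np.float64(0.0002), 35), [266, 122, 104, 99, 6603])
[(array([ 0.4909, -0.2228]), 'dia', np.float64(0.0646), 'res', np.float64(0.0007), 637), (array([ 0.491 , -0.2228]), 'dia', np.float64(0.0647), 'res', np.float64(0.0007), 641), (array([ 0.4913, -0.2229]), 'dia', np.float64(0.0645), 'res', np.float64(0.0007), 814)]
```

View pics/w15.png

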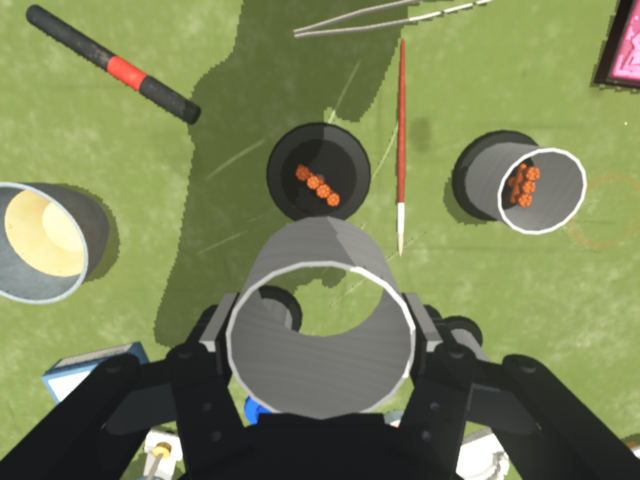

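Call:
step_arm(moves=[{"rx": 0,"ry": 0,"rz": 0,"dx": 32,"dy": -2.3,"dz": 0,"gripper": -1},{"rx": 0,"ry": 0,"rz": 0,"dx": 0,"dy": 0,"dz": 32,"gripper": -1},{"rx": 0,"ry": 0,"rz": 0,"dx": 0,"dy": 0,"dz": 30,"gripper": -1},{"rx": 0,"ry": 0,"rz": 0,"dx": 0,"dy": 0,"dz": 8,"gripper": -1},{"rx": 0,"ry": 0,"rz": 0,"dx": 0,"dy": 0,"dz": 0,"gripper": -1},{"rx": 0,"ry": 0,"rz": 0,"dx": 0,"dy": 0,"dz": 0,"gripper": -1},{"rx": 0,"ry": 0,"rz": 0,"dx": 0,"dy": 0,"dz": 0,"gripper": -1},{"rx": 0,"ry": 0,"rz": 0,"dx": 0,"dy": 0,"dz": 0,"gripper": -1},{"rx": 0,"ry": 0,"rz": 0,"dx": 0,"dy": 0,"dz": 0,"gripper": -1},{"rx": 0,"ry": 0,"rz": 0,"dx": 0,"dy": 0,"dz": 0,"gripper": -1},{"rx": 0,"ry": 0,"rz": 0,"dx": 0,"dy": 0,"dz": 0,"gripper": -1}])

```text
clock: 38.67
tcp_pos: [0.4631, -0.2247, 0.1]
orientation: [-0.0, -3.142, 0.001]
contact_force: [-0.8, -0.4, -0.7]
grip_width: 0.0663
gripper_force: 34.2
```

```bash
python3 -c "
from h import *
to((.4629,-.2244,.0494))"
```

```text
clk 38.67 tcp [ 0.4631 -0.2247  0.1   ] turn deg [-0.05 -0.   -0.01] shift world [ -0.2   0.3 -50.6] w 0.0663 F [-0.8 -0.4 -0.7]
```

Call:
step_arm(moves=[{"rx": 0,"ry": 0,"rz": 0,"dx": 0.2,"dy": 0.3,"dz": 4,"gripper": -1},{"rx": 0,"ry": 0,"rz": 0,"dx": 0,"dy": 0,"dz": 4,"gripper": -1},{"rx": 0,"ry": 0,"rz": 0,"dx": 0,"dy": 0,"dz": 4,"gripper": -1},{"rx": 0,"ry": 0,"rz": 0,"dx": 0,"dy": 0,"dz": 4,"gripper": -1},{"rx": 0,"ry": 0,"rz": 0,"dx": 0,"dy": 0,"dz": 4,"gripper": -1},{"rx": 0,"ry": 0,"rz": 0,"dx": 0,"dy": 0,"dz": 4,"gripper": -1},{"rx": 0,"ry": 0,"rz": 0,"dx": 0,"dy": 0,"dz": 4,"gripper": -1},{"rx": 0,"ry": 0,"rz": 0,"dx": 0,"dy": 0,"dz": 4,"gripper": -1},{"rx": 0,"ry": 0,"rz": 0,"dx": 0,"dy": 0,"dz": 4,"gripper": -1},{"rx": 0,"ry": 0,"rz": 0,"dx": 0,"dy": 0,"dz": 0,"gripper": -1}])

```text
clock: 39.92
tcp_pos: [0.4627, -0.2244, 0.0637]
orientation: [-0.0, -3.141, 0.001]
contact_force: [-0.1, 0.6, -1.1]
grip_width: 0.0664
gripper_force: 34.2
```

Call:
step_arm(moves=[{"rx": 0,"ry": 0,"rz": 0,"dx": 0,"dy": 0,"dz": 2,"gripper": -1},{"rx": 0,"ry": 0,"rz": 0,"dx": 0,"dy": 0,"dz": 2,"gripper": -1},{"rx": 0,"ry": 0,"rz": 0,"dx": 0,"dy": 0,"dz": 2,"gripper": -1},{"rx": 0,"ry": 0,"rz": 0,"dx": 0,"dy": 0,"dz": 2,"gripper": -1},{"rx": 0,"ry": 0,"rz": 0,"dx": 0,"dy": 0,"dz": 2,"gripper": -1},{"rx": 0,"ry": 0,"rz": 0,"dx": 0,"dy": 0,"dz": 2,"gripper": -1},{"rx": 0,"ry": 0,"rz": 0,"dx": 0,"dy": 0,"dz": 0,"gripper": -1}])

```text
clock: 40.8
tcp_pos: [0.4627, -0.2244, 0.0518]
orientation: [-0.0, -3.141, 0.001]
contact_force: [-0.4, -0.7, -0.6]
grip_width: 0.0665
gripper_force: 34.2
```

Call:
step_arm(moves=[{"rx": 0,"ry": 0,"rz": 0,"dx": 0,"dy": 0,"dz": 1,"gripper": -1},{"rx": 0,"ry": 0,"rz": 0,"dx": 0,"dy": 0,"dz": 1,"gripper": -1},{"rx": 0,"ry": 0,"rz": 0,"dx": 0,"dy": 0,"dz": 0,"gripper": -1}])

```text
clock: 41.18
tcp_pos: [0.4629, -0.2244, 0.0499]
orientation: [-0.0, -3.142, 0.001]
contact_force: [0.5, -0.3, -1.8]
grip_width: 0.0665
gripper_force: 34.2
```

Call:
step_arm(moves=[{"rx": 0,"ry": 0,"rz": 0,"dx": 0,"dy": 0,"dz": 0.5,"gripper": -1},{"rx": 0,"ry": 0,"rz": 0,"dx": 0,"dy": 0,"dz": 0.5,"gripper": -1},{"rx": 0,"ry": 0,"rz": 0,"dx": 0,"dy": 0,"dz": 0,"gripper": -1}])

```text
clock: 41.55
tcp_pos: [0.4629, -0.2245, 0.0495]
orientation: [0.0, 3.141, -0.001]
contact_force: [-1.5, 0.3, 5.6]
grip_width: 0.0664
gripper_force: 34.9
```

Seated. Release, rise, then back off to look at all four.

Call:
step_arm(moves=[{"rx": 0,"ry": 0,"rz": 0,"dx": 0,"dy": 0,"dz": 0,"gripper": 0.7},{"rx": 0,"ry": 0,"rz": 0,"dx": 0,"dy": 0,"dz": 0,"gripper": 1},{"rx": 0,"ry": 0,"rz": 0,"dx": 0,"dy": 0,"dz": 0,"gripper": 1},{"rx": 0,"ry": 0,"rz": 0,"dx": 0,"dy": 0,"dz": 0,"gripper": 1},{"rx": 0,"ry": 0,"rz": 0,"dx": 0,"dy": 0,"dz": -20,"gripper": 1},{"rx": 0,"ry": 0,"rz": 0,"dx": 0,"dy": 0,"dz": -50,"gripper": 1},{"rx": 0,"ry": 0,"rz": 0,"dx": 0,"dy": 0,"dz": -50,"gripper": 1},{"rx": 0,"ry": 0,"rz": 0,"dx": -30,"dy": 30,"dz": -40,"gripper": 1},{"rx": 0,"ry": 0,"rz": 0,"dx": -35,"dy": 30,"dz": -30,"gripper": 1},{"rx": 0,"ry": 0,"rz": 0,"dx": -35,"dy": 0,"dz": -30,"gripper": 1},{"rx": 0,"ry": 0,"rz": 0,"dx": 0,"dy": 0,"dz": 0,"gripper": 1},{"rx": 0,"ry": 0,"rz": 0,"dx": 0,"dy": 0,"dz": 0,"gripper": 1},{"rx": 0,"ry": 0,"rz": 0,"dx": 0,"dy": 0,"dz": 0,"gripper": 1},{"rx": 0,"ry": 0,"rz": 0,"dx": 0,"dy": 0,"dz": 0,"gripper": 1}])

```text
clock: 43.3
tcp_pos: [0.5618, -0.1646, 0.2682]
orientation: [-0.001, -3.14, 0.001]
contact_force: [0.4, 0.4, -0.1]
grip_width: 0.0857
gripper_force: 0.0
```

```bash
python3 -c "
from h import *
to((0,0,0))
im,c=snap('w16')
for q,w in(((.6139,-.0959),22),((.5886,-.2719),28),((.4592,-.0792),34),((.4588,-.2252),40)):
  p=px(c,*q,.064);print(p,q,circ(im,c,p,.064,0,w,150))
"
```

```text
clk 43.3 tcp [ 0.5618 -0.1646  0.2682] turn deg [-0.03 -0.09 -0.05] shift world [-561.8  164.6 -268.2] w 0.0857 F [ 0.4  0.4 -0.1]
(391, 259) (0.6139, -0.0959) (array([ 0.615 , -0.0964]), 'dia', np.float64(0.0331), 'res', np.float64(0.0003), 92)Traceback (most recent call last):
  File "<string>", line 6, in <module>
    p=px(c,*q,.064);print(p,q,circ(im,c,p,.064,0,w,150))
                              ~~~~^^^^^^^^^^^^^^^^^^^^^
  File "h.py", line 18, in circ
    n,l,s,_=cv2.connectedComponentsWithStats(m);i=1+np.argmax(s[1:,2]*s[1:,3])
                                                    ~~~~~~~~~^^^^^^^^^^^^^^^^^
    return _wrapfunc(a, 'argmax', axis=axis, out=out, **kwds)
    return bound(*args, **kwds)
ValueError: attempt to get argmax of an empty sequence
```

View pics/w16.png

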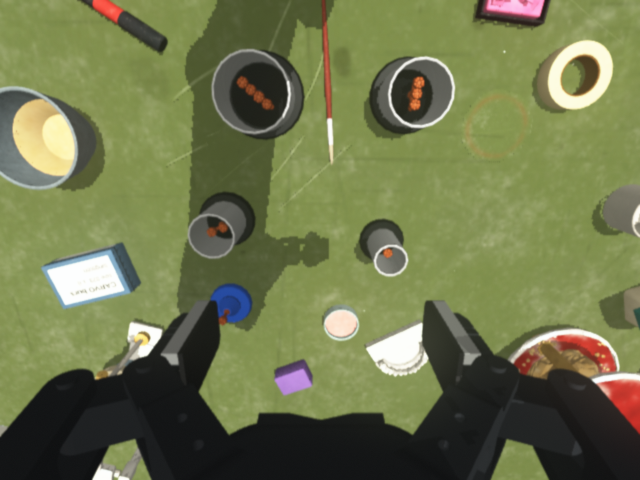

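The wrist view shows all four rings upright over intact wax: xlarge (257,92), large (415,92), medium (220,230) and small (388,255). The tape is untouched at (577,75). Each ring stopped 9 mm above its bench height, which is the rim height, so all are home.

```bash
python3 -c "
from h import *
print(r.hand_in())"
```

```text
the job is handed in; nothing more can be done
None
```

All four casting rings are lowered over the wax on their own formers and sit on the rims, and the job was handed in at about 43 s with the bur pot and tape left alone; the hand-in gave no verdict.

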